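Charge the bench injection press and hold its ram off the feed port

TASK

Charge the bench injection press: with the orange-handled scoop, scoop up a load of the plastic slugs from the tub and tip at least three of them into the press's hopper while the ram is still down (do not handle the slugs with the fingers), then put the scoop down on its flat bottom, in the tub or on the bench. Then take the ram by its T-handle and draw it straight up, without wrenching or jamming it, until the red band on the rod is level with the top of the barrel, so that the feed port is open and the rod stays guided in its bore, and hold it there, still and upright: the program finishes while the gripper is still holding the ram, which is not let go. Leave the other things on the bench where they are.

Things in the scene. Friction and masses are not known exactly. Their poses are not given: they have to be found in the camera images.
- press: Bench injection press, fixed, upright. Origin: barrel axis at bench level; hopper on its +x side; blue column on its -y side, 55 to 85 off, top 182 high. Barrel 44 outside diameter, top 185 high. Bore 27.2 diameter from the top down to 132 (guide), then 28.4 to its floor at 45. Feed port from hopper to bore: 100 to 132 high. Base plate 200 x 170 x 12. (Lengths in mm.)
- barrel_top (a point): Centre of the bore's mouth in the top face of the barrel (z 185 above the bench). (Lengths in mm.)
- hopper_mouth (a point): Point in the plane of the hopper's rim (204 above the bench), 78 out from the barrel axis along the press's +x. The steel hopper's mouth runs from the barrel to a straight wall 112 out; inside it widens evenly from 31 wide at the barrel to 132 at that wall. Its floor falls at 42 degrees to the feed port, closed by the lowered ram. (Lengths in mm.)
- charge (a point): Reference point inside the press, 40 out from the barrel axis along +x and 140 above the bench; any piece in the hopper or in the barrel lies within 100 of it. (Lengths in mm.)
- ram: Steel rod, 26 diameter, with a black T-handle, loose in the bore (1.2 play), 0.35 to 0.7 kg; falls back if let go. Origin: on its axis, underside of its collar (38 diameter, 10 thick), which rests on the barrel top at the start. z up; y along the handle bar. The rod ends 100 below the collar, at the start 15 below the feed port. (Lengths in mm.)
- ram_grip (a point): Centre of the ram's handle bar, 45 above the collar's underside. The bar is 100 long (along the ram's y), 18 wide and 22 high, flat sided. (Lengths in mm.)
- ram_band (a point): Centre of a red band, 8 high, round the rod, 55 below the collar's underside (hidden in the bore at the start). When it is level with the barrel top the rod's end is 8 above the feed port and 45 of rod is still in the guide. (Lengths in mm.)
- tub: White open tub, fixed. Origin: under its centre at bench level. Inner floor 4 above the bench, inside 190 long (x from -95 to +95) and 90 wide (y), walls 6 thick, rim 42 above the bench. The -x end wall leans outward 33 degrees from the vertical; the others are upright. (Lengths in mm.)
- scoop: Aluminium scoop with an orange handle, standing flat in the tub's +x half, mouth towards -x (the tub's leaning wall). Origin: centre of the pan's underside; z up. Pan 80 long (x) by 76 wide, floor 2 thick, side and back walls 28 to 32 high, open at -x, where the floor's front edge is its lip. 0.16 kg. (Lengths in mm.)
- scoop_grip (a point): Grip point of the scoop: 8 behind (+x) and 75 above its origin, in the middle of the orange handle bar, which is 78 long (along the scoop's x, x from -27 to +51), 18 wide and 22 high, and joined to the pan only by a post at the back. (Lengths in mm.)
- scoop_lip (a point): Middle of the scoop's front edge, 40 ahead (-x) of its origin, on the underside. (Lengths in mm.)
- slug0: Plastic slug (chopped sprue), green, a round-ended cylinder 14 in diameter and about 19 long, 10 g. Origin: its centre; x along its length. Starts lying in the tub between the scoop's mouth and the leaning wall. (Lengths in mm.)
- slug1: Plastic slug (chopped sprue), blue, a round-ended cylinder 14 in diameter and about 19 long, 10 g. Origin: its centre; x along its length. Starts lying in the tub between the scoop's mouth and the leaning wall. (Lengths in mm.)
- slug2: Plastic slug (chopped sprue), yellow, a round-ended cylinder 14 in diameter and about 19 long, 10 g. Origin: its centre; x along its length. Starts lying in the tub between the scoop's mouth and the leaning wall. (Lengths in mm.)
- slug3: Plastic slug (chopped sprue), green, a round-ended cylinder 14 in diameter and about 19 long, 10 g. Origin: its centre; x along its length. Starts lying in the tub between the scoop's mouth and the leaning wall. (Lengths in mm.)
- slug4: Plastic slug (chopped sprue), blue, a round-ended cylinder 14 in diameter and about 19 long, 10 g. Origin: its centre; x along its length. Starts lying in the tub between the scoop's mouth and the leaning wall. (Lengths in mm.)
- slug5: Plastic slug (chopped sprue), yellow, a round-ended cylinder 14 in diameter and about 19 long, 10 g. Origin: its centre; x along its length. Starts lying in the tub between the scoop's mouth and the leaning wall. (Lengths in mm.)
- can_blue: Spray can, blue cap, 66 diameter, 195 high. Origin: centre of its base. A bystander. (Lengths in mm.)
- can_white: Red spray can, white cap, 66 diameter, 195 high. Origin: centre of its base. A bystander. (Lengths in mm.)
- tape: Roll of cream masking tape lying flat, 100 diameter, 24 high. Origin: centre of its underside. A bystander. (Lengths in mm.)
- bowl: White bowl, 130 diameter, 60 high. Origin: centre of its base. A bystander. (Lengths in mm.)
- glue: Small white glue bottle with a blue nozzle, 32 diameter, 95 high. Origin: centre of its base. A bystander. (Lengths in mm.)
- driver: Screwdriver with a red handle lying on the bench, about 200 long. Origin: under its middle; x along it, towards the tip. A bystander. (Lengths in mm.)

How it is judged:
By the outcome, as a careful person would: the job done as asked, in the order asked, and still so for the second after the job is handed in, while the arm keeps its last pose, push and grip.
It also fails if it takes over 72 s, if anything falls off the work surface, if the arm or the gripper's body presses on something with over 40 N, if the wrist force passes 120 N, or if a joint passes its speed limit or range.

ROBOT

A 6-joint arm with a two-finger parallel gripper is mounted at the origin on the work surface. World frame = base frame: x ahead of the robot, y to its left, z up, the work surface at z = 0. Lengths are in m, angles in degrees, forces in N, time in s.
With the tool pointing down it reaches from about 0.375 to 0.9 m from the base axis. Payload 3.1 kg.
Tool frame: the origin (TCP) lies on the centre line of the jaws, within the pads' length; the fingertips stand 17 mm ahead of it and the grasp point (between the pads) lies 2 mm behind it; z points along the fingers, y is the line along which they close (so a half turn about z gives the same grasp; the last joint's range is limited). The gripper opens to 87 mm and grips with 3 to 60 N. Pads are 19 mm wide; open, the fingers measure 117 mm over their backs; the gripper's body (75 mm by 190 mm) begins 51 mm behind the grasp point.
Start: joints at [66.778, 30.224, 82.088, -0, 67.689, -10.227], TCP at [0.14, 0.609, 0.24] pointing down, gripper open.
Joint ranges: [-176.69, 176.69], [-43.24, 126.21], [12.49, 139.97], [-82, 262], [0, 151.66], [-163.58, 163.58]. Speed limits (degrees/s): [159.86, 159.86, 180, 180, 180, 180].

INTERFACE

Orientations are given as a 3x3 rotation matrix whose columns are the frame's x, y, z axes.
In Python, from rig import bot, imaging, finder gives the robot as it stands. The module is installed in compiled form; this text tells all that it offers.
- The arm moves only by the tool play_rows, never from a script. Its argument "motion" is a list that holds one entry, the list of rows, each a list of 6 numbers: the shift along the tool's x, y, z in m, then the turn, a rotation vector about the tool's x, y, z in degrees. In form: [[[dx, dy, dz, wx, wy, wz], ...]]. A call has 1 to 8 rows; each row is the pose to reach, as a shift and turn from the pose commanded when the call began, along the tool's axes at that moment; what a row does not reach only later rows make up. A row lasts 1/12 s, in which the tool goes at most 41.7 mm and 7.16 degrees, less where a joint would pass 70% of its speed; a pose out of reach is approached as far as the arm can. A call with a gripper value outside its range is refused whole. "fingers" is the finger opening in m, from 0 to 0.087, set as the call begins (left out, the last holds). The fingers move at their own pace and stop on an object; the grip force is fixed at half the most. Time passes only in rows, so rows that repeat a pose let the fingers close. It gives the time, the measured TCP pose, the force, the opening and the grip force at its end, in the units of the state.
- bot.read_state(): the state, without advancing time (a new reading comes with each control period).
- imaging.capture(name): name is "scene" or "side" or "wrist"; returns a dict with "frame" (384x512x3 uint8, red, green, blue), "camera_matrix" (3x3 intrinsics, pixels), "k1" (the pictures are not rectified: a ray, as slopes to the right and down, at radius r is drawn at 1 + k1 r^2 times it, then the intrinsics apply), "R" (3x3) and "t" (3): a world point X has camera coordinates R X + t. Camera axes: x right, y down, z forward; pixel columns grow to the right and rows downward; lengths in m; the calibration is good to about 2 mm. A picture is of the moment at which its call begins. There is no depth.
- bot.hand_in(): hands the job in; it is judged then, once.
Trained networks look in the newest picture that a camera, given by its name, has taken for a name from the list of things; names that differ only in an ending like _2 or _b are one class to them, and where a whole thing is asked for, a point or a joint stands for the part that bears it (a point fixed in the world has none). Each returns a list of dicts, best first, with "confidence" (0 to 1); they miss things now and then, are a little off and sometimes report something else, mostly with a low value. They report only what shows in the picture. A call takes as long as a camera call.
- finder.recognise(camera, name): "at" ([x, y, z] in m, in world coordinates, good to about 4 mm: the middle of the surface that is visible of it).
- finder.outline_of(camera, name): "pixels" (384x512 bool, what is visible of it).
The state is a dict: "time_s": time; "joint_positions": joint angles; "qvel": joint speeds; "tau": joint torques, N m; "position": TCP position; "tcp_rot": TCP orientation; "force": force on the tool from outside, world axes, zero at the start; "moment": the same for the moment, N m; "opening": opening from 0.0 (shut) to 1.0 (fully open); "grasp_force": force on a finger pad.
Only numpy, scipy, OpenCV 4.12 (cv2) and the standard library are available. Lean on these libraries where they do the work, as an engineer would, in place of code of your own. Each camera call takes 0.05 s, during which the arm holds its last target. There are 200 camera calls.

## Working session

There is one attempt and no reset: what is moved stays moved. The work goes in short steps, Python scripts to look and compute and a tool call to move; the robot and the scene stay as the last step left them, time stands still between calls to the robot, and variables do not carry over. Pictures are saved under pics/ and viewed, at most 13 in all, crops included, and the job is handed in when it is done.

Besides the shell and the picture viewer there is one more tool, called as name([rows], argument=value, ...), one row to a line, values as JSON. play_rows: Moves the arm, as the interface text tells. Its arguments: {"type":"object","properties":{"motion":{"type":"array"},"fingers":{"type":"number"}},"required":["motion"]}

```bash
mkdir -p pics; python3 - <<'E'
from rig import bot, imaging, finder
import cv2, numpy as np
s=bot.read_state(); print(s['time_s'],s['position'],np.round(s['tcp_rot'],3).tolist(),s['opening'],s['force'])
ims=[]
for c in ["scene","side"]:
    d=imaging.capture(c); ims.append(d["frame"][:,:,::-1])
    print(c,np.round(d["R"],3).tolist(),d["t"])
    for n in ["press","ram","ram_grip","tub","scoop","scoop_grip","scoop_lip","slug0","slug1","slug2","can_blue","can_white","tape","bowl","glue","driver","barrel_top","hopper_mouth"]:
        try: print(n,[(np.round(r["at"],3).tolist(),round(r["confidence"],2)) for r in finder.recognise(c,n)[:3]])
        except Exception as e: print(n,e)
cv2.imwrite("pics/a.png",ims[0]); cv2.imwrite("pics/b.png",ims[1])
E
```

```text
0.0 [0.14022674 0.60833408 0.23855915] [[-0.974, 0.225, -0.001], [0.225, 0.974, -0.002], [0.0, -0.002, -1.0]] 1.000647865650237 [ 0.18819381 -0.51878844  0.1784224 ]
scene [[-0.008, 1.0, -0.002], [0.754, 0.004, -0.657], [-0.657, -0.007, -0.754]] [-0.04536133 -0.36015402  2.03791575]
press [([0.514, -0.189, 0.032], 0.77), ([0.471, -0.167, 0.229], 0.64)]
ram [([0.469, -0.171, 0.226], 0.71)]
ram_grip [([0.469, -0.168, 0.231], 0.51)]
tub [([0.491, 0.16, 0.019], 0.77)]
scoop [([0.567, 0.196, 0.031], 0.7)]
scoop_grip [([0.561, 0.194, 0.029], 0.8), ([0.774, 0.029, 0.024], 0.65)]
scoop_lip [([0.562, 0.197, 0.032], 0.51)]
slug0 []
slug1 []
slug2 []
can_blue [([0.675, 0.464, 0.136], 0.79), ([0.556, 0.477, 0.149], 0.55)]
can_white [([0.556, 0.478, 0.151], 0.69)]
tape [([0.776, 0.029, 0.022], 0.57)]
bowl [([0.661, -0.303, 0.026], 0.65)]
glue [([0.513, -0.188, 0.033], 0.48)]
driver [([0.602, -0.456, 0.02], 0.48)]
barrel_top [([0.512, -0.182, 0.033], 0.84), ([0.399, -0.417, 0.043], 0.35)]
hopper_mouth [([0.512, -0.183, 0.028], 0.62)]
side [[0.934, -0.358, 0.0], [-0.186, -0.485, -0.855], [0.306, 0.798, -0.519]] [-0.54563747  0.24296481  0.98957983]
press [([0.495, -0.214, 0.055], 0.93)]
ram [([0.455, -0.179, 0.233], 0.62)]
ram_grip [([0.458, -0.177, 0.233], 0.68), ([0.387, -0.436, 0.049], 0.19)]
tub [([0.473, 0.158, 0.022], 0.8), ([0.764, 0.017, 0.014], 0.29)]
scoop [([0.562, 0.209, 0.029], 0.79)]
scoop_grip [([0.561, 0.205, 0.027], 0.98)]
scoop_lip [([0.562, 0.209, 0.024], 0.57), ([0.695, -0.281, 0.04], 0.26)]
slug0 []
slug1 []
slug2 []
can_blue [([0.64, 0.446, 0.102], 0.8)]
can_white [([0.534, 0.461, 0.106], 0.94)]
tape [([0.764, 0.014, 0.017], 0.8)]
bowl [([0.695, -0.281, 0.04], 0.93), ([0.457, -0.177, 0.233], 0.51)]
glue [([0.386, -0.436, 0.052], 0.87)]
driver [([0.603, -0.453, 0.023], 0.69)]
barrel_top [([0.483, -0.207, 0.055], 0.75)]
hopper_mouth [([0.492, -0.207, 0.059], 0.85)]
```

```bash
python3 - <<'E'
import cv2
a=cv2.imread("pics/a.png");b=cv2.imread("pics/b.png")
print(a.shape)
cv2.imwrite("pics/a2.png",cv2.resize(a,(800,600),interpolation=cv2.INTER_CUBIC));cv2.imwrite("pics/b2.png",cv2.resize(b,(800,600),interpolation=cv2.INTER_CUBIC))
E
```

```text
(384, 512, 3)
```

View pics/a2.png

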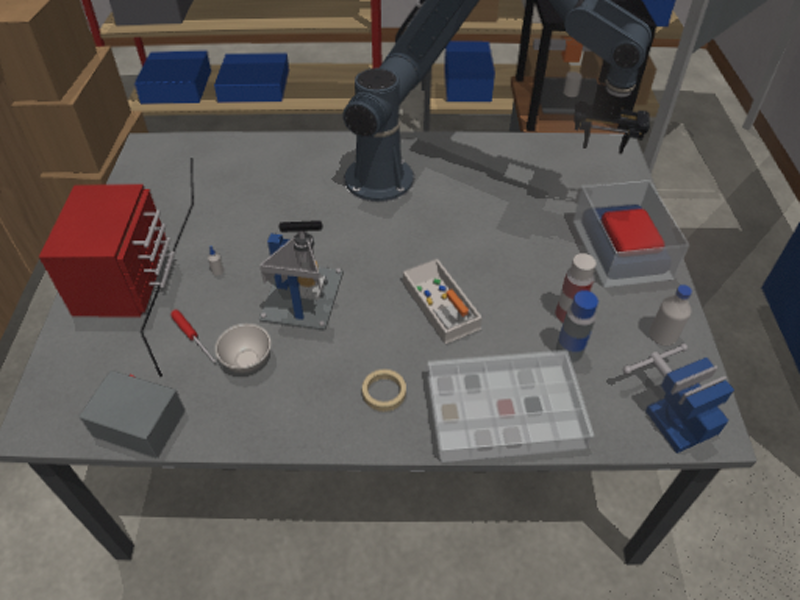

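View pics/b2.png

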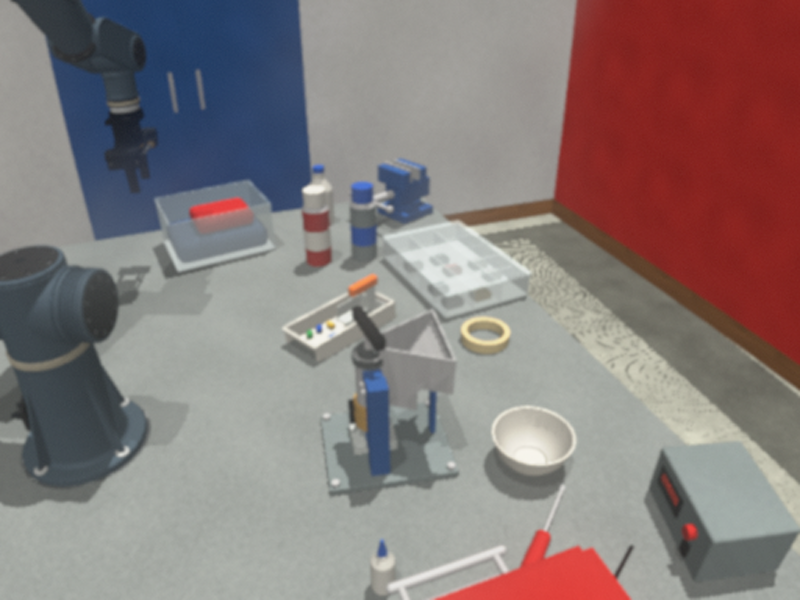

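The scene view shows the press at about (300,265) with its hopper facing the viewer, and the tub at (442,300). The slugs are at the tub's robot end and the orange scoop handle is at (458,303). The side view agrees. Next I'll get a closer view with the wrist camera.

```bash
cat > h.py <<'E'
import json, numpy as np, cv2
from scipy.spatial.transform import Rotation as Ro
from rig import bot, imaging, finder
def load():
    d=json.load(open('cmd.json')); return np.array(d['p']),np.array(d['R'])
def save(p,R): json.dump(dict(p=list(map(float,p)),R=np.array(R).tolist()),open('cmd.json','w'))
def applied(row):  # record a commanded row
    p,R=load(); r=np.array(row,float); save(p+R@r[:3],R@Ro.from_rotvec(r[3:],degrees=True).as_matrix())
def row_to(p1,R1,base=None):
    p,R=base or load(); return np.r_[R.T@(np.array(p1)-p),Ro.from_matrix(R.T@np.array(R1)).as_rotvec(degrees=True)]
def frame(x,z):  # tool rotation from x axis and z axis
    z=np.array(z,float)/np.linalg.norm(z); x=np.array(x,float); x-=z*(x@z); x/=np.linalg.norm(x)
    return np.c_[x,np.cross(z,x),z]
def proj(d,X):
    X=np.atleast_2d(X)@np.array(d["R"]).T+d["t"]; s=X[:,:2]/X[:,2:]; s=s*(1+d["k1"]*(s**2).sum(1,keepdims=True))
    K=np.array(d["camera_matrix"]); return s@K[:2,:2].T+K[:2,2]
def ray(d,uv):
    K=np.array(d["camera_matrix"]); s0=(np.atleast_2d(uv)-K[:2,2])@np.linalg.inv(K[:2,:2]).T; s=s0.copy()
    for _ in range(20): s=s0/(1+d["k1"]*(s**2).sum(1,keepdims=True))
    R=np.array(d["R"]); w=np.c_[s,np.ones(len(s))]@R; return -R.T@np.array(d["t"]),w
def onz(d,uv,z):
    c,w=ray(d,uv); return c+w*((z-c[2])/w[:,2:])
def st():
    s=bot.read_state(); p,R=load()
    print('t',round(s['time_s'],2),'pos',np.round(s['position'],4),'err',np.round(s['position']-p,4),'rot',np.round(Ro.from_matrix(R.T@np.array(s['tcp_rot'])).as_rotvec(degrees=True),2),'F',np.round(s['force'],1),'M',np.round(s['moment'],2),'op',round(s['opening']*87,1),'g',round(s['grasp_force'],1),'q',np.round(s['joint_positions'],0)); return s
E
python3 - <<'E'
from h import *
a=np.radians(167.005)
save([.14,.609,.24],frame([np.cos(a),np.sin(a),0],[0,0,-1]))
s=st(); R=np.array(s['tcp_rot'])
d=imaging.capture("wrist")
c=-np.array(d["R"]).T@d["t"]; print("cam in tool",R.T@(c-s['position']),"axes cols",np.round(R.T@np.array(d["R"]).T,3).tolist(),d["k1"],d["camera_matrix"])
# tub yaw by scene outlines
for cam in ["scene","side"]:
    d=imaging.capture(cam)
    for n,z in [("tub",.042),("scoop_grip",.09),("ram_grip",.24)]:
        o=finder.outline_of(cam,n)
        if o:
            ys,xs=np.nonzero(o[0]["pixels"]); P=onz(d,np.c_[xs,ys].astype(float),z)[:,:2]
            r=cv2.minAreaRect((P*1000).astype(np.float32)); print(cam,n,o[0]["confidence"],r,cv2.boxPoints(r).round().tolist())
E
```

```text
t 1.9 pos [0.1405 0.609  0.2395] err [ 0.0005 -0.     -0.0005] rot [ 0.  0. -0.] F [-0.1  0.1 -0.2] M [-0.03  0.01 -0.01] op 87.0 g 0.0 q [ 67.  30.  82.   0.  68. -10.]
cam in tool [ 0.08264674  0.00015348 -0.14610791] axes cols [[0.001, -0.954, -0.3], [1.0, 0.0, 0.0], [-0.0, -0.3, 0.954]] -0.007839106718782598 [[339.10761847   0.         259.71911133]
 [  0.         339.10761847 191.00199491]
 [  0.           0.           1.        ]]
scene tub 0.88 ((524.2301025390625, 168.05612182617188), (257.4454650878906, 122.57874298095703), 26.756662368774414) [[382.0, 165.0], [437.0, 55.0], [667.0, 171.0], [612.0, 281.0]]
scene scoop_grip 0.77 ((595.9830932617188, 183.0653076171875), (100.27252960205078, 73.610595703125), 27.84775161743164) [[534.0, 192.0], [569.0, 127.0], [658.0, 174.0], [623.0, 239.0]]
scene ram_grip 0.57 ((531.3190307617188, -159.4163818359375), (149.98719787597656, 98.46392059326172), 3.858391523361206) [[453.0, -115.0], [460.0, -214.0], [609.0, -203.0], [603.0, -105.0]]
side scoop_grip 0.67 ((538.8759765625, 130.95977783203125), (179.15887451171875, 85.9018325805664), 70.08030700683594) [[468.0, 61.0], [549.0, 32.0], [610.0, 201.0], [529.0, 230.0]]
side ram_grip 0.95 ((455.29730224609375, -192.82449340820312), (134.59439086914062, 41.05831527709961), 77.15501403808594) [[420.0, -254.0], [460.0, -263.0], [490.0, -132.0], [450.0, -123.0]]
```

```bash
python3 - <<'E'
from h import *
a=np.radians(27)
R=frame([np.cos(a),np.sin(a),0],[0,0,-1])
print(np.round(row_to([.53,.18,.27],R),3))
E
```

```text
[-4.76000e-01 -3.30000e-01 -3.00000e-02  0.00000e+00  0.00000e+00
  1.40005e+02]
```

```bash
cat >> h.py <<'E'
def plan(wps, dry=False):
    """wps: list of (p,R). Prints one rounded target row per call and records the result as commanded."""
    b=load()
    for p1,R1 in wps:
        r=row_to(p1,R1,b); r=np.r_[r[:3].round(4),r[3:].round(1)]+0.
        b=(b[0]+b[1]@r[:3],b[1]@Ro.from_rotvec(r[3:],degrees=True).as_matrix())
        print([round(float(v),4) for v in r],'mm',round(1e3*np.linalg.norm(r[:3])),'deg',round(np.linalg.norm(r[3:]),1))
    if not dry: save(*b)
def yaw(a): a=np.radians(a); return frame([np.cos(a),np.sin(a),0],[0,0,-1])
E
python3 - <<'E'
from h import *
p,_=load(); q=np.array([.53,.18,.27])
plan([(p+(q-p)*f,yaw(167.005-140*f)) for f in (.36,.72,1)])
E
```

```text
[-0.1715, -0.1189, -0.0108, 0.0, 0.0, 50.4] mm 209 deg 50.4
[-0.201, 0.0564, -0.0108, 0.0, 0.0, 50.4] mm 209 deg 50.4
[-0.0659, 0.1484, -0.0084, 0.0, 0.0, 39.2] mm 163 deg 39.2
```

play_rows([
  [[-0.06, -0.04, -0.004, 0, 0, 7], [-0.1, -0.07, -0.006, 0, 0, 14], [-0.14, -0.1, -0.01, 0, 0, 21], [-0.1715, -0.1189, -0.0108, 0, 0, 28], [-0.1715, -0.1189, -0.0108, 0, 0, 35], [-0.1715, -0.1189, -0.0108, 0, 0, 42], [-0.1715, -0.1189, -0.0108, 0, 0, 49], [-0.1715, -0.1189, -0.0108, 0, 0, 50.4]],
])

```text
time_s: 3.02
position: [0.2819, 0.4539, 0.2506]
tcp_rot: [[-0.443, 0.897, 0.0], [0.897, 0.443, 0.0], [0.0, 0.001, -1.0]]
force: [-0.4, -0.2, -0.4]
opening: 1.002
grasp_force: 0.0
```

play_rows([
  [[-0.201, 0.0564, -0.0108, 0, 0, 50.4], [-0.201, 0.0564, -0.0108, 0, 0, 50.4], [-0.201, 0.0564, -0.0108, 0, 0, 50.4], [-0.201, 0.0564, -0.0108, 0, 0, 50.4], [-0.201, 0.0564, -0.0108, 0, 0, 50.4], [-0.201, 0.0564, -0.0108, 0, 0, 50.4], [-0.201, 0.0564, -0.0108, 0, 0, 50.4], [-0.201, 0.0564, -0.0108, 0, 0, 50.4]],
])

```text
time_s: 3.68
position: [0.4219, 0.2997, 0.2612]
tcp_rot: [[0.405, 0.914, 0.0], [0.914, -0.405, 0.0], [0.0, -0.0, -1.0]]
force: [-0.5, 0.1, -0.4]
opening: 0.999
grasp_force: 0.0
```

play_rows([
  [[-0.0659, 0.1484, -0.0084, 0, 0, 39.2], [-0.0659, 0.1484, -0.0084, 0, 0, 39.2], [-0.0659, 0.1484, -0.0084, 0, 0, 39.2], [-0.0659, 0.1484, -0.0084, 0, 0, 39.2], [-0.0659, 0.1484, -0.0084, 0, 0, 39.2], [-0.0659, 0.1484, -0.0084, 0, 0, 39.2], [-0.0659, 0.1484, -0.0084, 0, 0, 39.2], [-0.0659, 0.1484, -0.0084, 0, 0, 39.2]],
])

```text
time_s: 4.35
position: [0.53, 0.1806, 0.2694]
tcp_rot: [[0.888, 0.459, -0.001], [0.459, -0.888, -0.0], [-0.001, -0.0, -1.0]]
force: [0.1, 0.2, -0.5]
opening: 1.001
grasp_force: 0.0
```

```bash
python3 - <<'E'
from h import *
st()
d=imaging.capture("wrist"); cv2.imwrite("pics/w1.png",cv2.resize(d["frame"][:,:,::-1],(800,600),interpolation=cv2.INTER_CUBIC))
np.save("w1.npy",d,allow_pickle=True)
for n in ["tub","scoop","scoop_grip","scoop_lip","slug0","slug1","slug2"]:
    print(n,[(np.round(r["at"],3).tolist(),round(r["confidence"],2)) for r in finder.recognise("wrist",n)[:6]])
E
```

```text
t 4.35 pos [0.53   0.1806 0.2694] err [ 0.      0.0007 -0.0006] rot [ 0.01 -0.03 -0.34] F [ 0.1  0.2 -0.5] M [-0.09  0.1   0.05] op 87.1 g 0.0 q [ 7. 23. 90.  0. 67. 70.]
tub [([0.482, 0.156, 0.006], 0.84), ([0.562, 0.199, 0.002], 0.34)]
scoop [([0.559, 0.202, 0.004], 0.71)]
scoop_grip [([0.558, 0.199, 0.006], 0.61)]
scoop_lip [([0.557, 0.199, 0.012], 0.97)]
slug0 [([0.481, 0.14, 0.013], 0.73), ([0.46, 0.175, 0.017], 0.73), ([0.501, 0.142, 0.014], 0.67), ([0.461, 0.117, 0.018], 0.58), ([0.435, 0.162, 0.014], 0.56), ([0.48, 0.179, 0.018], 0.42)]
slug1 [([0.481, 0.14, 0.013], 0.73), ([0.46, 0.175, 0.017], 0.73), ([0.501, 0.142, 0.014], 0.67), ([0.461, 0.117, 0.018], 0.58), ([0.435, 0.162, 0.014], 0.56), ([0.48, 0.179, 0.018], 0.42)]
slug2 [([0.481, 0.14, 0.013], 0.73), ([0.46, 0.175, 0.017], 0.73), ([0.501, 0.142, 0.014], 0.67), ([0.461, 0.117, 0.018], 0.58), ([0.435, 0.162, 0.014], 0.56), ([0.48, 0.179, 0.018], 0.42)]
```

View pics/w1.png

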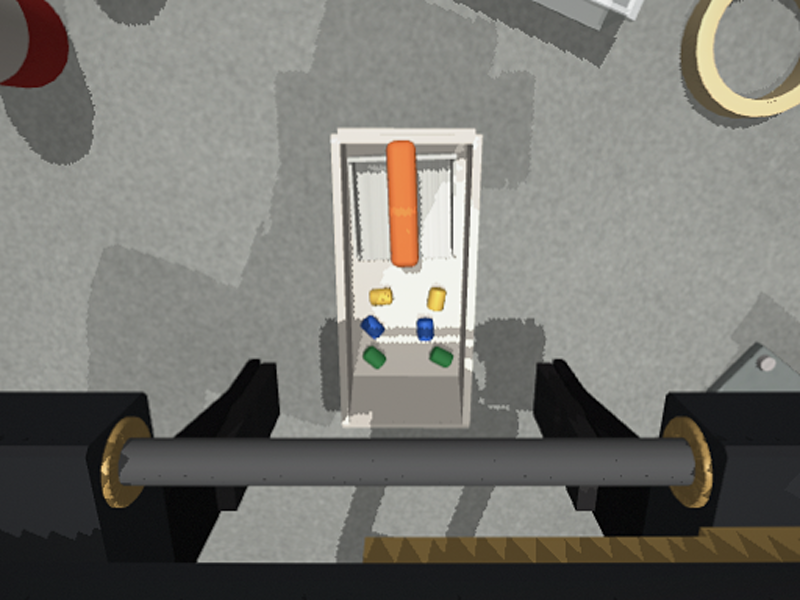

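The wrist view shows the tub (rim corners about (331,135), (481,134), (469,428), (342,427)), the orange handle from (401,141) to (404,267), and six slugs between y=290 and 365.

```bash
python3 - <<'E'
from h import *
d=np.load("w1.npy",allow_pickle=True).item()
P=onz(d,np.array([[331,135],[481,134],[469,428],[342,427]])*.64,.042)[:,:2]*1000
print("rim",P.round(1).tolist()); l=lambda a:np.degrees(np.arctan2(a[1],a[0]))
print("yaw",l(P[0]-P[3]),l(P[1]-P[2]),l(P[0]-P[1])-90)
f=d["frame"].astype(int); m=((f[:,:,0]>150)&(f[:,:,1]<150)&(f[:,:,2]<110)).astype(np.uint8)
m[:, :190]=0; m[:,320:]=0
n,lab,stt,c=cv2.connectedComponentsWithStats(m); k=1+np.argmax(stt[1:,4]); ys,xs=np.nonzero(lab==k)
Q=(onz(d,np.c_[xs,ys].astype(float),.09)[:,:2]*1000).astype(np.float32); r=cv2.minAreaRect(Q); print(r,cv2.boxPoints(r).round(1).tolist())
# slugs in rough tub frame
a=np.radians(27)
E
```

```text
rim [[578.8, 262.7], [625.9, 173.2], [426.0, 69.7], [380.0, 160.5]]
yaw 27.201799346252372 27.378993588756472 27.744940756703414
((564.7347412109375, 201.2495574951172), (76.06079864501953, 17.008819580078125), 29.307485580444336) [[527.4000244140625, 190.0], [535.7000122070312, 175.1999969482422], [602.0999755859375, 212.39999389648438], [593.7000122070312, 227.3000030517578]]
```

```bash
python3 - <<'E'
from h import *
p,R=load(); q=np.array([.49,-.17,.33])
plan([(p+(q-p)*f,yaw(27-27*f)) for f in (.7,1)])
E
```

```text
[-0.1362, 0.2055, -0.042, 0.0, 0.0, 18.9] mm 250 deg 18.9
[-0.0267, 0.1023, -0.018, 0.0, 0.0, 8.1] mm 107 deg 8.1
```

play_rows([
  [[-0.01, 0.015, -0.02, 0, 0, 2], [-0.03, 0.045, -0.042, 0, 0, 5], [-0.0545, 0.0822, -0.042, 0, 0, 8], [-0.0766, 0.1156, -0.042, 0, 0, 11], [-0.099, 0.149, -0.042, 0, 0, 14], [-0.12, 0.181, -0.042, 0, 0, 17], [-0.1362, 0.2055, -0.042, 0, 0, 18.9], [-0.1362, 0.2055, -0.042, 0, 0, 18.9]],
])

```text
time_s: 5.42
position: [0.5025, -0.0702, 0.3118]
tcp_rot: [[0.991, 0.135, 0.001], [0.135, -0.991, -0.003], [0.0, 0.003, -1.0]]
force: [0.8, 0.4, 0.1]
opening: 1.002
grasp_force: 0.0
```

play_rows([
  [[-0.01, 0.035, -0.006, 0, 0, 3], [-0.02, 0.072, -0.012, 0, 0, 6], [-0.0267, 0.1023, -0.018, 0, 0, 8.1], [-0.0267, 0.1023, -0.018, 0, 0, 8.1], [-0.0267, 0.1023, -0.018, 0, 0, 8.1]],
])

```text
time_s: 5.83
position: [0.4906, -0.171, 0.3298]
tcp_rot: [[1.0, -0.002, 0.001], [-0.002, -1.0, 0.0], [0.001, -0.0, -1.0]]
force: [0.2, 0.1, 0.2]
opening: 1.001
grasp_force: 0.0
```

```bash
python3 - <<'E'
from h import *
st()
d=imaging.capture("wrist"); cv2.imwrite("pics/w2.png",cv2.resize(d["frame"][:,:,::-1],(800,600),interpolation=cv2.INTER_CUBIC))
np.save("w2.npy",d,allow_pickle=True)
for n in ["press","ram","ram_grip"]:
    print(n,[(np.round(r["at"],3).tolist(),round(r["confidence"],2)) for r in finder.recognise("wrist",n)[:6]])
E
```

```text
t 5.83 pos [ 0.4906 -0.171   0.3298] err [ 0.0007 -0.001  -0.0002] rot [0.01 0.05 0.11] F [0.2 0.1 0.2] M [-0.03  0.2  -0.04] op 87.1 g 0.0 q [-32.  16.  90.   0.  73.  59.]
press [([0.522, -0.186, 0.169], 0.58)]
ram [([0.466, -0.169, 0.241], 0.79)]
ram_grip [([0.467, -0.168, 0.236], 0.71)]
```

View pics/w2.png

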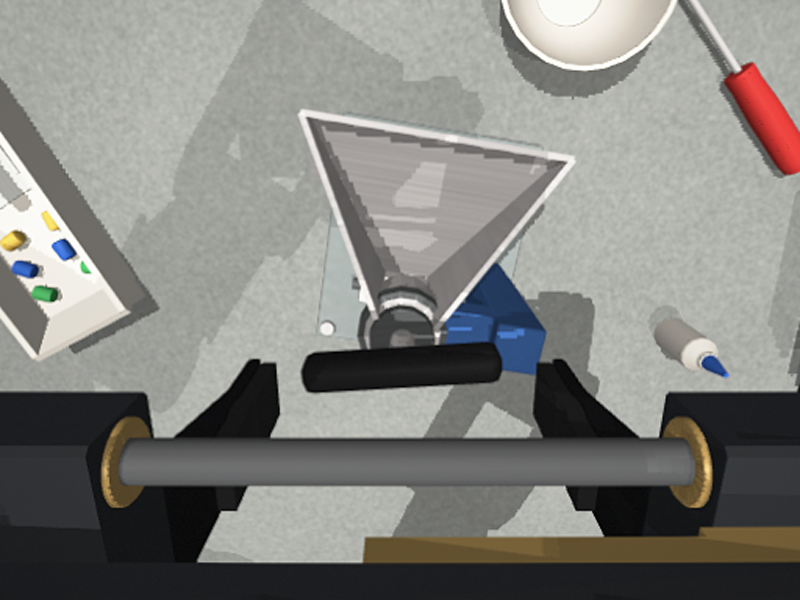

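The wrist view shows the hopper's outer rim corners at (302,112) and (574,158), the barrel at about (402,330), and the black T-bar from (303,370) to (501,362). Slugs are still in the tub at the left.

```bash
python3 - <<'E'
from h import *
d=np.load("w2.npy",allow_pickle=True).item()
P=onz(d,np.array([[302,112],[574,158],[440,325],[372,320]])*.64,.204)[:,:2]*1000; print(P.round(1).tolist())
w=P[1]-P[0]; print("len",np.linalg.norm(w),"yaw+x",np.degrees(np.arctan2(w[1],w[0]))+90)
m=(P[0]+P[1])/2
f=d["frame"].astype(int); g=(f.max(2)<42).astype(np.uint8); g[:216]=0; g[256:]=0; g[:,:182]=0; g[:,335:]=0
g=cv2.morphologyEx(g,cv2.MORPH_OPEN,np.ones((9,9),np.uint8))
n,lab,s,c=cv2.connectedComponentsWithStats(g); k=1+np.argmax(s[1:,4]); ys,xs=np.nonzero(lab==k); print(s[k])
r=cv2.minAreaRect((onz(d,np.c_[xs,ys].astype(float),.236)[:,:2]*1000).astype(np.float32)); print("bar",r)
E1=onz(d,np.array([[303,370],[501,362]])*.64,.230)[:,:2]*1000; print(E1.round(1).tolist(),E1.mean(0),np.linalg.norm(E1[1]-E1[0]))
a=np.radians(np.degrees(np.arctan2(w[1],w[0]))+90); u=np.array([np.cos(a),np.sin(a)])
print("barrel est from wall (113.5 out)",m-113.5*u)
for z,uv in [(.195,[402,335])]: print(onz(d,np.array([uv])*.64,z)*1000)
E
```

```text
[[583.3, -120.7], [561.5, -254.7], [473.2, -189.6], [476.1, -152.5]]
len 135.70347560899035 yaw+x -9.223275333968132
[ 194  220  127   31 3132]
bar ((463.0232849121094, -168.3488006591797), (21.551027297973633, 98.29419708251953), 3.6227047443389893)
[[458.5, -118.6], [462.8, -219.1]] [ 460.67201384 -168.8491523 ] 100.53995261283386
barrel est from wall (113.5 out) [ 460.37021775 -169.48946018]
[[ 463.80338372 -168.73657277  195.        ]]
```

```bash
python3 - <<'E'
from h import *
p,R=load(); g=np.array([.5612,.1993,.077]); h=g+[0,0,.08]
plan([(p+(np.array([*g[:2],.30])-p)*.6,yaw(17.4)),(h,yaw(29)),(g,yaw(29))])
E
```

```text
[0.0428, -0.2216, 0.018, 0.0, 0.0, -17.4] mm 226 deg 17.4
[0.0713, -0.1325, 0.155, 0.0, 0.0, -11.6] mm 216 deg 11.6
[0.0, 0.0001, 0.08, 0.0, 0.0, 0.0] mm 80 deg 0.0
```

play_rows([
  [[0.005, -0.025, 0.002, 0, 0, -2], [0.012, -0.062, 0.005, 0, 0, -5], [0.02, -0.1, 0.008, 0, 0, -8], [0.027, -0.14, 0.011, 0, 0, -11], [0.034, -0.178, 0.014, 0, 0, -14], [0.0428, -0.2216, 0.018, 0, 0, -17.4], [0.0428, -0.2216, 0.018, 0, 0, -17.4]],
])

```text
time_s: 6.62
position: [0.5325, 0.0594, 0.3108]
tcp_rot: [[0.951, 0.309, -0.001], [0.309, -0.951, 0.004], [0.0, -0.004, -1.0]]
force: [-0.9, -1.1, 0.2]
opening: 0.998
grasp_force: 0.0
```

play_rows([
  [[0.012, -0.022, 0.025, 0, 0, -2], [0.024, -0.044, 0.051, 0, 0, -4], [0.036, -0.066, 0.077, 0, 0, -6], [0.048, -0.088, 0.103, 0, 0, -8], [0.06, -0.11, 0.129, 0, 0, -10], [0.0713, -0.1325, 0.155, 0, 0, -11.6], [0.0713, -0.1325, 0.155, 0, 0, -11.6]],
])

```text
time_s: 7.2
position: [0.5579, 0.2036, 0.1511]
tcp_rot: [[0.872, 0.49, -0.01], [0.49, -0.872, 0.0], [-0.008, -0.005, -1.0]]
force: [-1.4, -0.6, -1.1]
opening: 1.0
grasp_force: 0.0
```

```bash
python3 - <<'E'
from h import *
s=st()
d=imaging.capture("wrist"); f=d["frame"].astype(int); m=((f[:,:,0]>150)&(f[:,:,1]<150)&(f[:,:,2]<110)).astype(np.uint8)
n,lab,stt,c=cv2.connectedComponentsWithStats(m); k=1+np.argmax(stt[1:,4]); ys,xs=np.nonzero(lab==k); print(stt[k])
Q=(onz(d,np.c_[xs,ys].astype(float),.09)[:,:2]*1000).astype(np.float32); r=cv2.minAreaRect(Q); print(r,cv2.boxPoints(r).round(1).tolist())
cv2.imwrite("pics/w3.png",cv2.resize(d["frame"][:,:,::-1],(800,600)))
E
```

```text
t 7.2 pos [0.5579 0.2036 0.1511] err [-0.0033  0.0043  0.0741] rot [ 0.27 -0.48 -0.34] F [-1.4 -0.6 -1.1] M [-0.04  0.17 -0.02] op 87.0 g 0.0 q [ 9. 34. 91.  0. 55. 70.]
[ 256  149   28  110 2571]
((567.0244750976562, 201.84295654296875), (75.40900421142578, 17.04947280883789), 29.178796768188477) [[529.9000244140625, 190.89999389648438], [538.2999877929688, 176.0], [604.0999755859375, 212.8000030517578], [595.7999877929688, 227.6999969482422]]
```

play_rows([
  [[0, 0, 0.01, 0, 0, 0], [0, 0, 0.03, 0, 0, 0], [0, 0, 0.05, 0, 0, 0], [0, 0, 0.068, 0, 0, 0], [0, 0.0001, 0.08, 0, 0, 0], [0, 0.0001, 0.08, 0, 0, 0], [0, 0.0001, 0.08, 0, 0, 0]],
])

```text
time_s: 7.83
position: [0.5619, 0.1986, 0.0769]
tcp_rot: [[0.875, 0.484, 0.0], [0.484, -0.875, -0.0], [0.0, 0.0, -1.0]]
force: [-0.2, 0.4, 0.1]
opening: 1.003
grasp_force: 0.0
```

play_rows([
  [[0, 0, 0, 0, 0, 0], [0, 0, 0, 0, 0, 0], [0, 0, 0, 0, 0, 0], [0, 0, 0, 0, 0, 0], [0, 0, 0, 0, 0, 0], [0, 0, 0, 0, 0, 0], [0, 0, 0, 0, 0, 0], [0, 0, 0, 0, 0, 0]],
], fingers=0)

```text
time_s: 8.5
position: [0.5617, 0.1993, 0.0766]
tcp_rot: [[0.875, 0.485, 0.0], [0.485, -0.875, -0.0], [0.0, 0.0, -1.0]]
force: [-0.0, -0.0, -0.3]
opening: 0.481
grasp_force: 0.0
```

```bash
python3 - <<'E'
from h import *
st()
E
```

```text
t 8.5 pos [0.5617 0.1993 0.0766] err [ 0.0005  0.     -0.0004] rot [-0.    0.   -0.01] F [-0.  -0.  -0.3] M [-0.12  0.15 -0.01] op 41.8 g 0.0 q [ 9. 41. 93. -0. 46. 70.]
```

```bash
cat >> h.py <<'E'
TUB=np.array([.514,.1724,0]); TY=27.3
def scoop(lip, yw, phi, off=(.048,0,.073)):
    """tool pose with scoop lip at lip (world), heading yw, lip raised by phi degrees"""
    Rs=Ro.from_euler('z',yw,degrees=True).as_matrix()@Ro.from_euler('y',phi,degrees=True).as_matrix()
    return np.array(lip)+Rs@np.array(off), Rs@np.diag([1,-1,-1.])
def tub(x,y,z): return TUB+Ro.from_euler('z',TY,degrees=True).as_matrix()@np.array([x,y,z])
E
python3 - <<'E'
from h import *
p,R=load(); 
T=Ro.from_euler('z',TY,degrees=True).as_matrix().T
Rs=R@np.diag([1,-1,-1.]); print("lip in tub",(T@(p-Rs@[.048,0,.073]-TUB)).round(4), Rs[:,0])
plan([scoop(tub(-.040,0.001,.0038),27.4,0), scoop(tub(-.084,0,.0038),27.3,0)])
E
```

```text
lip in tub [0.0063 0.0008 0.004 ] [0.8745774  0.48488594 0.        ]
[-0.0463, -0.0002, 0.0002, 0.0, 0.0, 1.6] mm 46 deg 1.6
[-0.044, 0.001, 0.0, 0.0, 0.0, 0.1] mm 44 deg 0.1
```

play_rows([
  [[0, 0, 0, 0, 0, 0], [0, 0, 0, 0, 0, 0], [0, 0, 0, 0, 0, 0], [0, 0, 0, 0, 0, 0], [0, 0, 0, 0, 0, 0]],
])

```text
time_s: 8.92
position: [0.5616, 0.1992, 0.0765]
tcp_rot: [[0.875, 0.485, -0.0], [0.485, -0.875, 0.0], [-0.0, -0.0, -1.0]]
force: [1.2, 0.3, -0.2]
opening: 0.204
grasp_force: 30.0
```

Gripped (18 mm). Push forward.

play_rows([
  [[-0.003, 0, 0.0002, 0, 0, 0.2], [-0.009, 0, 0.0002, 0, 0, 0.4], [-0.016, 0, 0.0002, 0, 0, 0.6], [-0.023, 0, 0.0002, 0, 0, 0.8], [-0.03, 0, 0.0002, 0, 0, 1], [-0.037, 0, 0.0002, 0, 0, 1.2], [-0.043, 0, 0.0002, 0, 0, 1.4], [-0.0463, -0.0002, 0.0002, 0, 0, 1.6]],
])

```text
time_s: 9.58
position: [0.5201, 0.1764, 0.0764]
tcp_rot: [[0.888, 0.46, -0.001], [0.46, -0.888, -0.0], [-0.001, -0.0, -1.0]]
force: [1.1, 0.7, -0.4]
opening: 0.202
grasp_force: 30.0
```

play_rows([
  [[-0.005, 0, 0, 0, 0, 0], [-0.011, 0, 0, 0, 0, 0], [-0.017, 0, 0, 0, 0, 0], [-0.023, 0, 0, 0, 0, 0], [-0.029, 0.001, 0, 0, 0, 0], [-0.035, 0.001, 0, 0, 0, 0], [-0.04, 0.001, 0, 0, 0, 0], [-0.044, 0.001, 0, 0, 0, 0.1]],
])

```text
time_s: 10.25
position: [0.4822, 0.1555, 0.0765]
tcp_rot: [[0.889, 0.458, 0.001], [0.458, -0.889, 0.0], [0.0, 0.0, -1.0]]
force: [1.7, 2.1, -0.1]
opening: 0.206
grasp_force: 30.0
```

```bash
python3 - <<'E'
from h import *
st()
d=imaging.capture("wrist"); cv2.imwrite("pics/w4.png",cv2.resize(d["frame"][100:384,120:400,::-1],(560,568),interpolation=cv2.INTER_CUBIC))
E
```

```text
t 10.25 pos [0.4822 0.1555 0.0765] err [ 0.0002 -0.0003 -0.0003] rot [-0.01  0.03  0.02] F [ 1.7  2.1 -0.1] M [ 0.08 -0.18  0.04] op 17.9 g 30.0 q [  5.  37. 107.   0.  37.  68.]
```

View pics/w4.png

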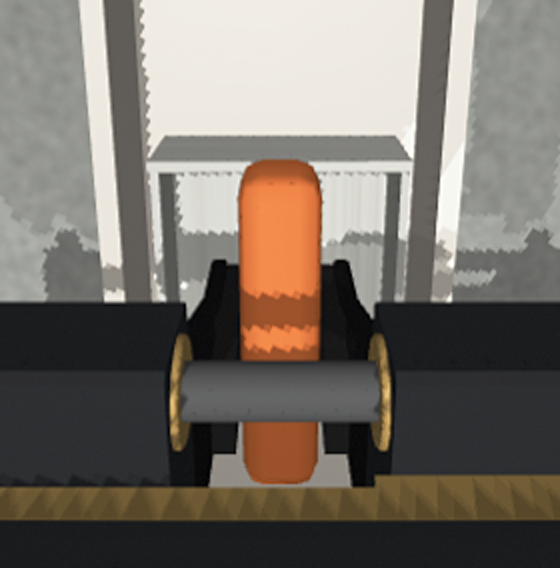

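```bash
python3 - <<'E'
from h import *
w=[scoop(tub(-.092,0,.0038),TY,0)]
w+=[scoop(tub(-.0925-.649*h,0,.004+h),TY,f) for h,f in ((.010,6),(.020,13),(.032,21))]
plan(w)
E
```

```text
[-0.008, 0.0, 0.0, 0.0, 0.0, 0.0] mm 8 deg 0.0
[0.0004, 0.0, -0.0048, 0.0, -6.0, 0.0] mm 5 deg 6.0
[0.0011, 0.0, -0.0029, 0.0, -7.0, 0.0] mm 3 deg 7.0
[-0.0006, 0.0, -0.0025, 0.0, -8.0, 0.0] mm 3 deg 8.0
```

play_rows([
  [[-0.004, 0, 0, 0, 0, 0], [-0.008, 0, 0, 0, 0, 0], [-0.008, 0, 0, 0, 0, 0]],
])

```text
time_s: 10.55
position: [0.4748, 0.1519, 0.0764]
tcp_rot: [[0.889, 0.459, -0.0], [0.459, -0.889, -0.0], [-0.001, -0.0, -1.0]]
force: [1.8, 0.8, 1.7]
opening: 0.204
grasp_force: 30.0
```

```bash
python3 -c "
from h import *
s=bot.read_state(); print(s['force'],s['moment'],s['position'])"
```

```text
[1.79319029 0.77389107 1.65683773] [-0.04539627 -0.35648059  0.07154046] [0.47483558 0.15190736 0.07640005]
```

play_rows([
  [[0.0001, 0, -0.0012, 0, -1.5, 0], [0.0002, 0, -0.0024, 0, -3, 0], [0.0003, 0, -0.0036, 0, -4.5, 0], [0.0004, 0, -0.0048, 0, -6, 0]],
])

```text
time_s: 10.88
position: [0.4741, 0.152, 0.0806]
tcp_rot: [[0.883, 0.459, -0.098], [0.456, -0.888, -0.049], [-0.11, -0.001, -0.994]]
force: [-0.8, -0.6, -2.0]
opening: 0.201
grasp_force: 30.0
```

play_rows([
  [[0.0003, 0, -0.0007, 0, -1.8, 0], [0.0006, 0, -0.0015, 0, -3.5, 0], [0.0008, 0, -0.0022, 0, -5.2, 0], [0.0011, 0, -0.0029, 0, -7, 0]],
])

```text
time_s: 11.22
position: [0.4752, 0.1526, 0.0833]
tcp_rot: [[0.865, 0.459, -0.205], [0.447, -0.889, -0.105], [-0.23, -0.001, -0.973]]
force: [0.9, 0.7, -1.7]
opening: 0.2
grasp_force: 30.0
```

play_rows([
  [[-0.0002, 0, -0.0006, 0, -2, 0], [-0.0003, 0, -0.0012, 0, -4, 0], [-0.0005, 0, -0.0019, 0, -6, 0], [-0.0006, 0, -0.0025, 0, -8, 0], [-0.0006, 0, -0.0025, 0, -8, 0]],
])

```text
time_s: 11.63
position: [0.4765, 0.153, 0.0854]
tcp_rot: [[0.828, 0.459, -0.321], [0.428, -0.888, -0.165], [-0.361, -0.001, -0.932]]
force: [0.5, -0.5, -1.7]
opening: 0.207
grasp_force: 30.0
```

```bash
python3 - <<'E'
from h import *
st()
for c in ("scene","side"):
    imaging.capture(c); r=finder.recognise(c,"slug0"); print(c,[(np.round(q["at"],3).tolist(),round(q["confidence"],2)) for q in r])
plan([scoop(tub(-.0925-.649*.045,0,.049),TY,28),scoop(tub(-.10,0,.13),TY,28)])
E
```

```text
t 11.63 pos [0.4765 0.153  0.0854] err [ 0.      0.     -0.0016] rot [ 0.03 -0.18 -0.04] F [ 0.5 -0.5 -1.7] M [ 0.11 -0.28  0.02] op 18.0 g 30.0 q [ 9. 42. 92. -7. 66. 76.]
scene [([0.542, 0.189, 0.005], 0.66)]
side [([0.524, 0.154, 0.023], 0.72), ([0.607, -0.454, 0.027], 0.29)]
[-0.004, 0.0, -0.0027, 0.0, -7.0, 0.0] mm 5 deg 7.0
[-0.0189, 0.0, -0.0817, 0.0, 0.0, 0.0] mm 84 deg 0.0
```

play_rows([
  [[-0.001, 0, -0.0007, 0, -1.8, 0], [-0.002, 0, -0.0014, 0, -3.5, 0], [-0.003, 0, -0.002, 0, -5.2, 0], [-0.004, 0, -0.0027, 0, -7, 0]],
])

```text
time_s: 12.17
position: [0.4738, 0.1514, 0.0907]
tcp_rot: [[0.784, 0.459, -0.419], [0.405, -0.889, -0.216], [-0.471, -0.0, -0.882]]
force: [0.1, -0.5, -2.6]
opening: 0.207
grasp_force: 30.0
```

play_rows([
  [[-0.001, 0, -0.004, 0, 0, 0], [-0.003, 0, -0.014, 0, 0, 0], [-0.006, 0, -0.028, 0, 0, 0], [-0.009, 0, -0.042, 0, 0, 0], [-0.013, 0, -0.056, 0, 0, 0], [-0.016, 0, -0.07, 0, 0, 0], [-0.018, 0, -0.078, 0, 0, 0], [-0.0189, 0, -0.0817, 0, 0, 0]],
])

```text
time_s: 12.83
position: [0.4945, 0.1618, 0.1734]
tcp_rot: [[0.786, 0.459, -0.414], [0.405, -0.889, -0.215], [-0.466, 0.001, -0.885]]
force: [0.6, -0.8, -1.8]
opening: 0.203
grasp_force: 30.0
```

```bash
python3 - <<'E'
from h import *
st()
out=[]
for c in ("scene","side","wrist"):
    d=imaging.capture(c); r=finder.recognise(c,"slug0"); print(c,[(np.round(q["at"],3).tolist(),round(q["confidence"],2)) for q in r])
    u,v=(proj(d,load()[0])[0]).astype(int); u=min(max(u,65),447); v=min(max(v+ (0 if c!="wrist" else -60),65),319)
    f=d["frame"]; f=f[v-65:v+65,u-65:u+65] if c!="wrist" else f
    out.append(cv2.resize(f[:,:,::-1],(390,390) if c!="wrist" else (520,390),interpolation=cv2.INTER_CUBIC))
im=np.hstack(out); cv2.imwrite("pics/l1.png",cv2.resize(im,(800,int(390*800/im.shape[1]))))
E
```

```text
t 12.83 pos [0.4945 0.1618 0.1734] err [0.0013 0.0002 0.0015] rot [-0.05  0.21  0.02] F [ 0.6 -0.8 -1.8] M [ 0.16 -0.3   0.01] op 17.7 g 30.0 q [10. 39. 83. -8. 85. 76.]
scene [([0.556, 0.48, 0.15], 0.48)]
side []
wrist [([0.496, 0.14, 0.113], 0.92), ([0.474, 0.181, 0.112], 0.56), ([0.453, -0.134, 0.012], 0.41)]
```

View pics/l1.png

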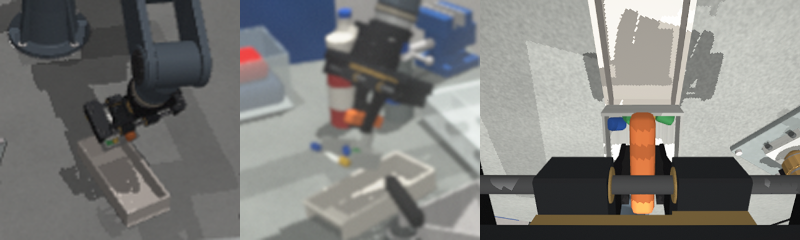

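Picture: the tub at left and centre is empty. The wrist panel shows blue and green slugs inside the scoop, and the side panel shows blue, green and yellow in it. Next I'll check arm reach for the tipping pose by fitting its geometry.

```bash
cat > kin.py <<'E'
import numpy as np
from scipy.optimize import least_squares
from rig import bot
D=[(30.224,82.088,67.689,.625,.24),(23,90,67,.5597,.27),(16,90,73,.519,.33),(41,93,46,.596,.0766),(37,107,37,.5066,.0765)]
s=bot.read_state(); q=s['joint_positions']; p=s['position']; D.append((q[1],q[2],q[4],np.hypot(p[0],p[1]),p[2]))
D=np.array(D)
def f(x,q2,q3,q5):
    L1,L2,b,r0,z0,d=x; a=np.radians(q2); c=np.radians(q2+q3)+b; t=np.radians(q2+q3+q5)
    return np.c_[r0+L1*np.sin(a)+L2*np.sin(c)+d*np.sin(t), z0+L1*np.cos(a)+L2*np.cos(c)+d*np.cos(t)]
sol=least_squares(lambda x:np.r_[(f(x,*D[:,:3].T)-D[:,3:]).ravel(),.02*(x-[.4,.35,0,0,.35,.2])],[.4,.35,0,0,.35,.2])
x=sol.x; print(x.round(3),(f(x,*D[:,:3].T)-D[:,3:]).round(4).tolist())
for th in (-40,-50,-60,-70):
    # TCP from lip 90 out, z .21
    t=np.radians(-th); off=.048*np.array([np.cos(t),np.sin(t)])+.073*np.array([-np.sin(t),np.cos(t)])
    r=.54-.0; 
    out=.09+off[0]; P=np.array([.461,-.169])+out*np.array([.987,-.16]); tgt=np.array([np.hypot(*P),.21+off[1]])
    g=least_squares(lambda u:(f(x,u[0],u[1],180+th-u[0]-u[1])-tgt).ravel(),[20,100]); print(th,tgt.round(3),g.x.round(1),"q5",round(180+th-g.x.sum(),1),g.cost)
E
python3 kin.py
```

```text
[0.568 0.39  0.257 0.026 0.276 0.292] [[-0.0023, -0.0002], [-0.0038, -0.0019], [0.0034, 0.0007], [0.0048, 0.0027], [-0.0026, -0.0023], [0.0005, 0.0011]]
-40 [0.57  0.297] [ 12.2 115.8] q5 11.9 5.763414101431865e-20
-50 [0.555 0.294] [ 13.1 125.2] q5 -8.4 2.548449344286363e-14
-60 [0.541 0.288] [ 18.4 134.6] q5 -33.0 3.116883612989426e-19
-70 [0.528 0.28 ] [ 30.5 143.7] q5 -64.3 1.2254378421439843e-12
```

```bash
cat >> kin.py <<'E'
print()
for th in (-40,-45,-50,-55):
  for lz in (.21,.23,.25):
    for o in (.085,.095):
      t=np.radians(-th); off=.048*np.array([np.cos(t),np.sin(t)])+.073*np.array([-np.sin(t),np.cos(t)])
      P=np.array([.461,-.169])+(o+off[0])*np.array([.987,-.16]); tgt=np.array([np.hypot(*P),lz+off[1]])
      g=least_squares(lambda u:(f(x,u[0],u[1],180+th-u[0]-u[1])-tgt).ravel(),[20,100]); print(th,lz,o,g.x.round(1),"q5",round(180+th-g.x.sum(),1))
E
python3 kin.py | sed 1,6d
```

```text
-40 0.21 0.085 [ 11.8 116.4] q5 11.7
-40 0.21 0.095 [ 12.6 115.2] q5 12.1
-40 0.23 0.085 [  9.8 114.7] q5 15.5
-40 0.23 0.095 [ 10.6 113.5] q5 15.9
-40 0.25 0.085 [  7.9 112.9] q5 19.2
-40 0.25 0.095 [  8.8 111.7] q5 19.5
-45 0.21 0.085 [ 11.9 121.1] q5 2.0
-45 0.21 0.095 [ 12.6 119.9] q5 2.4
-45 0.23 0.085 [  9.5 119.4] q5 6.1
-45 0.23 0.095 [ 10.3 118.2] q5 6.4
-45 0.25 0.085 [  7.4 117.6] q5 10.1
-45 0.25 0.095 [  8.2 116.5] q5 10.3
-50 0.21 0.085 [ 12.8 125.8] q5 -8.6
-50 0.21 0.095 [ 13.5 124.6] q5 -8.1
-50 0.23 0.085 [ 10.  124.1] q5 -4.2
-50 0.23 0.095 [ 10.8 122.9] q5 -3.8
-50 0.25 0.085 [  7.5 122.3] q5 0.2
-50 0.25 0.095 [  8.4 121.2] q5 0.5
-55 0.21 0.085 [ 14.8 130.6] q5 -20.3
-55 0.21 0.095 [ 15.4 129.3] q5 -19.7
-55 0.23 0.085 [ 11.6 128.8] q5 -15.4
-55 0.23 0.095 [ 12.3 127.6] q5 -14.9
-55 0.25 0.085 [  8.6 127. ] q5 -10.6
-55 0.25 0.095 [  9.4 125.9] q5 -10.3
```

```bash
cat >> h.py <<'E'
BAR=np.array([.4615,-.169,0]); PY=-9.2
def pr(x,y,z): return BAR+Ro.from_euler('z',PY,degrees=True).as_matrix()@np.array([x,y,z])
E
python3 - <<'E'
from h import *
p,R=load(); q,Q=scoop(pr(.09,0,.28),-9,28); print(p,q)
plan([(np.array([.525,.08,.26]),scoop([0,0,0],18,28)[1]),(np.array([.585,-.07,.322]),scoop([0,0,0],4,28)[1]),(q,Q)])
E
```

```text
[0.49326532 0.16164552 0.171904  ] [ 0.62605145 -0.19538046  0.32192054]
[-0.0495, 0.0871, -0.0734, 4.4, 0.0, 8.2] mm 124 deg 9.3
[-0.0197, 0.1612, -0.0599, 6.5, 0.0, 12.4] mm 173 deg 14.0
[0.0285, 0.1279, -0.015, 6.1, 0.0, 11.5] mm 132 deg 13.0
```

play_rows([
  [[-0.002, 0.004, -0.004, 0.2, 0, 0.4], [-0.008, 0.014, -0.012, 0.8, 0, 1.5], [-0.016, 0.028, -0.024, 1.5, 0, 2.7], [-0.025, 0.044, -0.037, 2.2, 0, 4.1], [-0.034, 0.06, -0.05, 3, 0, 5.6], [-0.042, 0.075, -0.063, 3.7, 0, 7], [-0.0495, 0.0871, -0.0734, 4.4, 0, 8.2]],
])

```text
time_s: 13.72
position: [0.5266, 0.0778, 0.2613]
tcp_rot: [[0.841, 0.306, -0.445], [0.27, -0.952, -0.144], [-0.468, 0.001, -0.884]]
force: [-0.4, -0.1, -1.3]
opening: 0.204
grasp_force: 30.0
```

play_rows([
  [[-0.0025, 0.02, -0.0075, 0.8, 0, 1.5], [-0.005, 0.042, -0.016, 1.7, 0, 3.2], [-0.008, 0.066, -0.025, 2.7, 0, 5.1], [-0.011, 0.09, -0.034, 3.6, 0, 6.9], [-0.014, 0.114, -0.043, 4.6, 0, 8.8], [-0.017, 0.138, -0.052, 5.6, 0, 10.6], [-0.0197, 0.1612, -0.0599, 6.5, 0, 12.4]],
])

```text
time_s: 14.3
position: [0.5857, -0.0725, 0.3229]
tcp_rot: [[0.881, 0.066, -0.468], [0.057, -0.998, -0.032], [-0.469, 0.002, -0.883]]
force: [0.6, 0.1, -3.2]
opening: 0.206
grasp_force: 30.0
```

play_rows([
  [[0.005, 0.022, -0.003, 1.1, 0, 2], [0.01, 0.044, -0.005, 2.1, 0, 4], [0.015, 0.066, -0.008, 3.2, 0, 6], [0.02, 0.088, -0.011, 4.2, 0, 8], [0.0245, 0.108, -0.013, 5.2, 0, 9.8], [0.027, 0.122, -0.0145, 5.8, 0, 11], [0.0285, 0.1279, -0.015, 6.1, 0, 11.5], [0.0285, 0.1279, -0.015, 6.1, 0, 11.5]],
])

```text
time_s: 14.97
position: [0.6262, -0.1981, 0.3213]
tcp_rot: [[0.871, -0.16, -0.464], [-0.142, -0.987, 0.074], [-0.47, 0.002, -0.883]]
force: [0.5, -0.5, -3.4]
opening: 0.202
grasp_force: 30.0
```

```bash
python3 - <<'E'
from h import *
st()
d=imaging.capture("wrist"); r=finder.recognise("wrist","slug0"); print([(np.round(q["at"],3).tolist(),round(q["confidence"],2)) for q in r])
d=imaging.capture("side"); cv2.imwrite("pics/s2.png",cv2.resize(d["frame"][60:360,120:420,::-1],(600,600),interpolation=cv2.INTER_CUBIC))
plan([scoop(pr(.09,0,.255),-9,8),scoop(pr(.09,0,.232),-9,-10),scoop(pr(.09,0,.222),-9,-30),scoop(pr(.09,0,.222),-9,-42)],dry=True)
E
```

```text
t 14.97 pos [ 0.6262 -0.1981  0.3213] err [ 0.0001 -0.0027 -0.0007] rot [ 0.08 -0.01  0.21] F [ 0.5 -0.5 -3.4] M [-0.13 -0.33 -0.01] op 17.6 g 30.0 q [-24.  42.  50.  -8. 114.  74.]
[([0.614, -0.217, 0.262], 0.71), ([0.622, -0.167, 0.261], 0.66), ([0.428, 0.152, 0.018], 0.66), ([0.62, -0.181, 0.266], 0.58)]
[-0.0161, 0.0, 0.0101, 0.1, 20.0, 0.0] mm 19 deg 20.0
[-0.0217, 0.0, 0.0115, 0.0, 18.0, -0.1] mm 25 deg 18.0
[-0.0296, 0.0, -0.0022, 0.0, 20.0, 0.0] mm 30 deg 20.0
[-0.0163, 0.0, -0.0084, -0.1, 12.0, 0.0] mm 18 deg 12.0
```

View pics/s2.png

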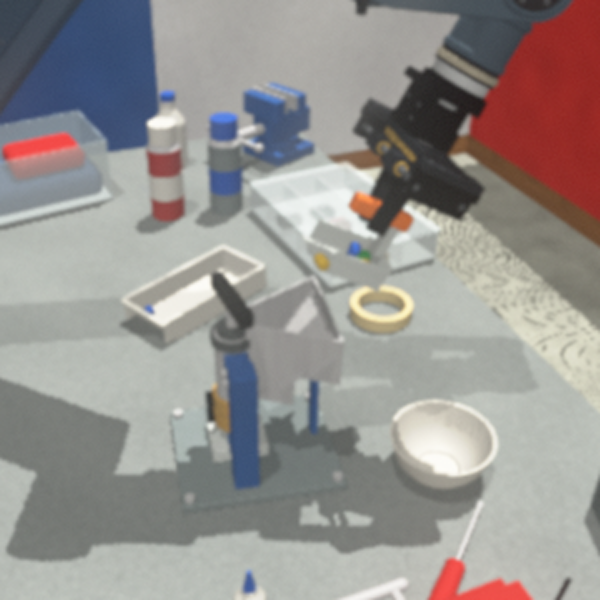

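The side view shows the scoop lined up over the hopper with yellow, blue and green slugs in it. One blue slug was left in the tub at (148,310). Now tipping.

```bash
python3 - <<'E'
from h import *
plan([scoop(pr(.09,0,.255),-9,8),scoop(pr(.09,0,.232),-9,-10),scoop(pr(.09,0,.222),-9,-30),scoop(pr(.09,0,.222),-9,-42)])
E
```

```text
[-0.0161, 0.0, 0.0101, 0.1, 20.0, 0.0] mm 19 deg 20.0
[-0.0217, 0.0, 0.0115, 0.0, 18.0, -0.1] mm 25 deg 18.0
[-0.0296, 0.0, -0.0022, 0.0, 20.0, 0.0] mm 30 deg 20.0
[-0.0163, 0.0, -0.0084, -0.1, 12.0, 0.0] mm 18 deg 12.0
```

play_rows([
  [[-0.002, 0, 0.0015, 0, 3, 0], [-0.0055, 0, 0.0035, 0, 7, 0], [-0.009, 0, 0.006, 0, 11.5, 0], [-0.013, 0, 0.0085, 0, 16, 0], [-0.0161, 0, 0.0101, 0.1, 20, 0]],
])

```text
time_s: 15.53
position: [0.607, -0.1903, 0.321]
tcp_rot: [[0.979, -0.155, -0.134], [-0.153, -0.988, 0.022], [-0.136, -0.001, -0.991]]
force: [0.2, 0.3, -2.9]
opening: 0.208
grasp_force: 30.0
```

play_rows([
  [[-0.0035, 0, 0.002, 0, 3, 0], [-0.007, 0, 0.004, 0, 6, 0], [-0.0108, 0, 0.006, 0, 9, 0], [-0.0145, 0, 0.008, 0, 12, 0], [-0.018, 0, 0.01, 0, 15, 0], [-0.0217, 0, 0.0115, 0, 18, -0.1]],
])

```text
time_s: 16.03
position: [0.584, -0.1865, 0.3122]
tcp_rot: [[0.973, -0.153, 0.173], [-0.151, -0.988, -0.026], [0.175, -0.001, -0.985]]
force: [0.4, -0.6, -2.0]
opening: 0.205
grasp_force: 30.0
```

play_rows([
  [[-0.0037, 0, -0.0003, 0, 2.5, 0], [-0.0074, 0, -0.0006, 0, 5, 0], [-0.011, 0, -0.0008, 0, 7.5, 0], [-0.015, 0, -0.001, 0, 10, 0], [-0.0185, 0, -0.0014, 0, 12.5, 0], [-0.022, 0, -0.0016, 0, 15, 0], [-0.026, 0, -0.002, 0, 17.5, 0], [-0.0296, 0, -0.0022, 0, 20, 0]],
])

```text
time_s: 16.7
position: [0.5549, -0.1818, 0.3092]
tcp_rot: [[0.855, -0.152, 0.495], [-0.132, -0.988, -0.076], [0.501, -0.001, -0.866]]
force: [-1.1, -0.1, -2.0]
opening: 0.205
grasp_force: 30.0
```

play_rows([
  [[-0.004, 0, -0.002, 0, 3, 0], [-0.008, 0, -0.0042, 0, 6, 0], [-0.012, 0, -0.006, 0, 9, 0], [-0.0163, 0, -0.0084, -0.1, 12, 0], [-0.0163, 0, -0.0084, -0.1, 12, 0], [-0.0163, 0, -0.0084, -0.1, 12, 0]],
])

```text
time_s: 17.2
position: [0.5369, -0.1795, 0.3078]
tcp_rot: [[0.735, -0.155, 0.66], [-0.116, -0.988, -0.103], [0.668, -0.001, -0.744]]
force: [0.4, -0.4, -1.7]
opening: 0.204
grasp_force: 30.0
```

```bash
python3 - <<'E'
from h import *
st()
out=[]
for c in ("scene","side"):
    d=imaging.capture(c); r=finder.recognise(c,"slug0"); print(c,[(np.round(q["at"],3).tolist(),round(q["confidence"],2)) for q in r])
    u,v=proj(d,pr(.07,0,.23))[0].astype(int); out.append(cv2.resize(d["frame"][v-55:v+55,u-55:u+55,::-1],(400,400),interpolation=cv2.INTER_CUBIC))
cv2.imwrite("pics/t1.png",np.hstack(out))
E
```

```text
t 17.2 pos [ 0.5369 -0.1795  0.3078] err [-0.0004  0.0018 -0.0006] rot [ 0.13 -0.11 -0.01] F [ 0.4 -0.4 -1.7] M [ 0.02  0.74 -0.03] op 17.8 g 30.0 q [-40.  12. 116.  55.  25.  14.]
scene [([0.506, 0.173, 0.006], 0.2)]
side [([0.493, -0.213, 0.043], 0.71)]
```

View pics/t1.png

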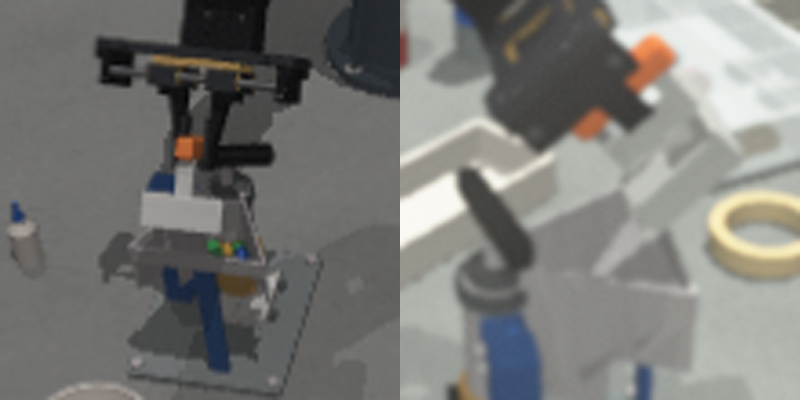

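```bash
python3 - <<'E'
from h import *
plan([scoop(pr(.09,0,.25),-9,-30),scoop(pr(.10,0,.28),-9,5),scoop(pr(.12,.12,.30),-5,8)])
E
```

```text
[0.0329, 0.0, -0.0092, 0.0, -12.0, 0.0] mm 34 deg 12.0
[0.0568, 0.0001, 0.0198, 0.0, -35.0, 0.0] mm 60 deg 35.0
[0.0222, -0.124, -0.0192, -0.4, -3.0, -4.0] mm 127 deg 5.0
```

play_rows([
  [[0.008, 0, -0.0023, 0, -3, 0], [0.0165, 0, -0.0046, 0, -6, 0], [0.025, 0, -0.007, 0, -9, 0], [0.0329, 0, -0.0092, 0, -12, 0]],
])

```text
time_s: 17.73
position: [0.5567, -0.1851, 0.3384]
tcp_rot: [[0.856, -0.158, 0.492], [-0.135, -0.987, -0.082], [0.498, 0.004, -0.867]]
force: [0.3, 0.3, -2.2]
opening: 0.203
grasp_force: 30.0
```

play_rows([
  [[0.008, 0, 0.001, 0, -5, 0], [0.0165, 0, 0.003, 0, -10, 0], [0.025, 0, 0.0055, 0, -15, 0], [0.033, 0, 0.0085, 0, -20, 0], [0.041, 0, 0.012, 0, -25, 0], [0.049, 0, 0.016, 0, -30, 0], [0.0568, 0.0001, 0.0198, 0, -35, 0], [0.0568, 0.0001, 0.0198, 0, -35, 0]],
])

```text
time_s: 18.4
position: [0.6186, -0.1946, 0.3464]
tcp_rot: [[0.984, -0.156, -0.086], [-0.156, -0.988, 0.011], [-0.087, 0.002, -0.996]]
force: [1.1, 0.8, -3.3]
opening: 0.203
grasp_force: 30.0
```

play_rows([
  [[0.003, -0.015, -0.002, 0, 0, -0.5], [0.007, -0.04, -0.006, 0, -1, -1.3], [0.012, -0.068, -0.01, 0, -1.6, -2.2], [0.017, -0.096, -0.015, 0, -2.3, -3.1], [0.021, -0.116, -0.018, 0, -2.8, -3.8], [0.0222, -0.124, -0.0192, -0.4, -3, -4], [0.0222, -0.124, -0.0192, -0.4, -3, -4]],
])

```text
time_s: 18.98
position: [0.657, -0.0718, 0.366]
tcp_rot: [[0.987, -0.084, -0.137], [-0.083, -0.997, 0.011], [-0.137, 0.0, -0.991]]
force: [0.7, 0.5, -2.9]
opening: 0.204
grasp_force: 30.0
```

```bash
python3 - <<'E'
from h import *
st()
out=[]
for c in ("scene","side","wrist"):
    d=imaging.capture(c); np.save(c+"5.npy",d,allow_pickle=True); r=finder.recognise(c,"slug0"); print(c,[(np.round(q["at"],3).tolist(),round(q["confidence"],2)) for q in r])
    if c=="wrist": f=cv2.resize(d["frame"],(533,400))
    else:
        u,v=proj(d,pr(.07,0,.2))[0].astype(int); f=cv2.resize(d["frame"][v-40:v+40,u-40:u+40],(400,400),interpolation=cv2.INTER_CUBIC)
    out.append(f[:,:,::-1])
im=np.hstack(out); cv2.imwrite("pics/t2.png",cv2.resize(im,(800,240),interpolation=cv2.INTER_AREA))
E
```

```text
t 18.98 pos [ 0.657  -0.0718  0.366 ] err [0.0004 0.0029 0.0004] rot [-0.03  0.1  -0.19] F [ 0.7  0.5 -2.9] M [-0.07  0.07 -0.01] op 17.7 g 30.0 q [-15.  31.  61.  -1.  96.  79.]
scene []
side []
wrist [([0.664, -0.075, 0.322], 0.69), ([0.485, -0.174, 0.116], 0.46), ([0.491, -0.182, 0.128], 0.4)]
```

View pics/t2.png

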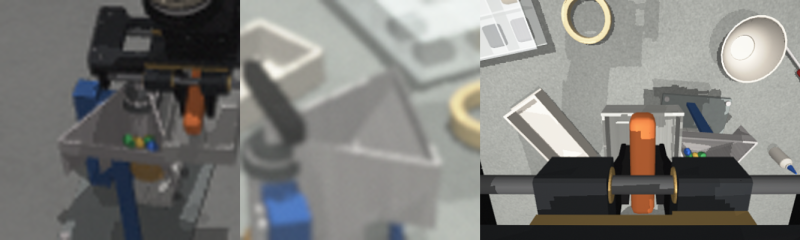

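The scene panel shows green, yellow and blue slugs in the hopper at about (140,142), and the pan looks empty in the wrist panel. I'll count them by colour and plan putting the scoop down.

```bash
python3 - <<'E'
from h import *
for c in ("wrist","scene"):
    d=np.load(c+"5.npy",allow_pickle=True).item(); h=cv2.cvtColor(d["frame"],cv2.COLOR_RGB2HSV)
    for n,lo,hi in (("yellow",20,34),("green",45,85),("blue",100,125)):
        m=cv2.inRange(h,(lo,110,40),(hi,255,255)); k,l,s,ce=cv2.connectedComponentsWithStats(m)
        print(c,n,[(s[i,4],ce[i].round().tolist(),(onz(d,ce[i:i+1],.13)[0,:2]).round(3).tolist()) for i in range(1,k) if s[i,4]>4][:10])
# put down in tub +x half, level, heading TY
p,R=load(); q,Q=scoop(tub(0.005,0,.12),TY,0); q2,_=scoop(tub(0.005,0,.0045),TY,0); print(p,q,q2)
m=(p+q)/2
plan([((m+[0,0,.06]),scoop([0,0,0],11,4)[1]),(q,Q),(q2+[0,0,.006],Q),(q2,Q)])
E
```

```text
wrist yellow [(np.int32(63), [344.0, 248.0], [0.492, -0.172]), (np.int32(10), [214.0, 271.0], [0.47, 0.003]), (np.int32(9), [214.0, 278.0], [0.458, 0.005]), (np.int32(14), [313.0, 299.0], [0.407, -0.13]), (np.int32(5), [314.0, 306.0], [0.394, -0.131]), (np.int32(6), [310.0, 314.0], [0.378, -0.124]), (np.int32(8), [211.0, 321.0], [0.378, 0.021]), (np.int32(34), [314.0, 342.0], [0.321, -0.131]), (np.int32(24), [338.0, 339.0], [0.324, -0.166]), (np.int32(7), [355.0, 340.0], [0.32, -0.193])]
wrist green [(np.int32(98), [355.0, 247.0], [0.491, -0.186]), (np.int32(38), [336.0, 249.0], [0.491, -0.162])]
wrist blue [(np.int32(828), [349.0, 189.0], [0.577, -0.177]), (np.int32(109), [331.0, 242.0], [0.502, -0.156]), (np.int32(98), [499.0, 270.0], [0.435, -0.383])]
scene yellow [(np.int32(9), [193.0, 170.0], [0.495, -0.17])]
scene green [(np.int32(9), [189.0, 169.0], [0.492, -0.185]), (np.int32(5), [196.0, 169.0], [0.49, -0.16])]
scene blue [(np.int32(242), [422.0, 7.0], [-0.895, 1.08]), (np.int32(459), [308.0, 45.0], [-0.404, 0.34]), (np.int32(1362), [111.0, 49.0], [-0.376, -0.693]), (np.int32(1278), [161.0, 50.0], [-0.364, -0.424]), (np.int32(1144), [503.0, 188.0], [0.579, 1.0]), (np.int32(89), [176.0, 155.0], [0.412, -0.245]), (np.int32(8), [135.0, 160.0], [0.445, -0.4]), (np.int32(10), [197.0, 171.0], [0.501, -0.154]), (np.int32(187), [186.0, 187.0], [0.582, -0.186]), (np.int32(7), [278.0, 177.0], [0.532, 0.15])]
[ 0.65661406 -0.07473407  0.3655786 ] [0.56109671 0.19670843 0.193     ] [0.56109671 0.19670843 0.0775    ]
[-0.0551, -0.1311, 0.0343, -1.7, 4.0, -15.9] mm 146 deg 16.5
[-0.0109, -0.1424, 0.1473, -0.5, 3.9, -16.3] mm 205 deg 16.8
[0.0001, 0.0001, 0.1095, 0.0, 0.0, 0.0] mm 110 deg 0.0
[0.0, 0.0, 0.006, 0.0, 0.0, 0.0] mm 6 deg 0.0
```

At least 4 slugs (1 yellow, 2 green, 1 blue) are in the hopper, so the charge is done. Putting the scoop back in the clear +x half of the tub.

play_rows([
  [[-0.006, -0.014, 0.004, -0.2, 0.5, -2], [-0.015, -0.035, 0.009, -0.4, 1, -4.2], [-0.024, -0.057, 0.015, -0.7, 1.7, -7], [-0.034, -0.08, 0.021, -1, 2.4, -9.8], [-0.044, -0.104, 0.027, -1.3, 3.2, -12.6], [-0.0551, -0.1311, 0.0343, -1.7, 4, -15.9]],
])

```text
time_s: 19.78
position: [0.6092, 0.0602, 0.3387]
tcp_rot: [[0.979, 0.19, -0.067], [0.19, -0.982, -0.014], [-0.068, 0.001, -0.998]]
force: [0.9, 0.4, -1.5]
opening: 0.204
grasp_force: 30.0
```

play_rows([
  [[-0.002, -0.022, 0.023, -0.1, 0.6, -2.5], [-0.004, -0.045, 0.046, -0.2, 1.2, -5.2], [-0.0055, -0.07, 0.072, -0.3, 1.9, -8], [-0.007, -0.095, 0.098, -0.3, 2.6, -11], [-0.009, -0.12, 0.124, -0.4, 3.3, -13.8], [-0.0105, -0.136, 0.141, -0.5, 3.7, -15.5], [-0.0109, -0.1424, 0.1473, -0.5, 3.9, -16.3], [-0.0109, -0.1424, 0.1473, -0.5, 3.9, -16.3]],
])

```text
time_s: 20.45
position: [0.5599, 0.1969, 0.191]
tcp_rot: [[0.888, 0.46, -0.005], [0.46, -0.888, -0.0], [-0.005, -0.002, -1.0]]
force: [-0.0, 0.2, -0.9]
opening: 0.204
grasp_force: 30.0
```

```bash
python3 - <<'E'
from h import *
s=bot.read_state(); print(s['time_s'],s['position'])
T=Ro.from_euler('z',TY,degrees=True).as_matrix().T
for c in ("scene","side","wrist"):
    imaging.capture(c); r=finder.recognise(c,"slug0"); print(c,[((T@(np.array(q["at"])-TUB)).round(3).tolist(),round(q["confidence"],2)) for q in r])
d=imaging.capture("scene"); h=cv2.cvtColor(d["frame"],cv2.COLOR_RGB2HSV)
for n,lo,hi in (("yellow",20,34),("green",45,85),("blue",100,125)):
    m=cv2.inRange(h,(lo,90,40),(hi,255,255)); k,l,s,ce=cv2.connectedComponentsWithStats(m)
    print(n,[(int(s[i,4]),(T@(onz(d,ce[i:i+1],.012)[0]-TUB)).round(3).tolist()) for i in range(1,k) if s[i,4]>2 and abs(ce[i][0]-283)<40 and abs(ce[i][1]-192)<40])
E
```

```text
20.45 [0.55988054 0.19693808 0.19095276]
scene [([0.281, 0.188, 0.134], 0.57)]
side [([0.048, 0.006, 0.135], 0.54)]
wrist [([0.071, 0.001, 0.146], 0.48)]
yellow []
green []
blue [(3, [-0.091, 0.026, 0.012]), (3, [-0.089, 0.035, 0.012])]
```

Only a blue slug is left in the tub, by the leaning wall. Lowering.

play_rows([
  [[0, 0, 0.006, 0, 0, 0], [0, 0, 0.02, 0, 0, 0], [0, 0, 0.038, 0, 0, 0], [0, 0, 0.057, 0, 0, 0], [0, 0, 0.076, 0, 0, 0], [0, 0, 0.094, 0, 0, 0], [0, 0, 0.105, 0, 0, 0], [0.0001, 0.0001, 0.1095, 0, 0, 0]],
])

```text
time_s: 21.47
position: [0.5606, 0.1963, 0.0811]
tcp_rot: [[0.889, 0.458, -0.004], [0.458, -0.889, -0.0], [-0.004, -0.002, -1.0]]
force: [0.0, -0.1, -1.6]
opening: 0.198
grasp_force: 30.0
```

play_rows([
  [[0, 0, 0, 0, 0, 0], [0, 0, 0.002, 0, 0, 0], [0, 0, 0.004, 0, 0, 0], [0, 0, 0.006, 0, 0, 0], [0, 0, 0.006, 0, 0, 0], [0, 0, 0.006, 0, 0, 0]],
])

```text
time_s: 21.97
position: [0.5618, 0.1968, 0.0775]
tcp_rot: [[0.889, 0.459, -0.0], [0.459, -0.889, 0.0], [0.0, -0.001, -1.0]]
force: [-0.0, -0.1, -1.5]
opening: 0.204
grasp_force: 30.0
```

```bash
python3 - <<'E'
from h import *
st()
E
```

```text
t 21.97 pos [0.5618 0.1968 0.0775] err [ 0.0007  0.     -0.    ] rot [-0.01  0.04 -0.  ] F [-0.  -0.1 -1.5] M [-0.06  0.13 -0.03] op 17.7 g 30.0 q [ 9. 41. 93.  0. 46. 71.]
```

play_rows([
  [[0, 0, 0.0005, 0, 0, 0], [0, 0, 0.001, 0, 0, 0], [0, 0, 0.001, 0, 0, 0], [0, 0, 0.001, 0, 0, 0]],
])

```text
time_s: 22.3
position: [0.5618, 0.1968, 0.0764]
tcp_rot: [[0.889, 0.459, -0.0], [0.459, -0.889, 0.001], [-0.0, -0.001, -1.0]]
force: [-0.7, 1.1, 1.6]
opening: 0.201
grasp_force: 30.0
```

```bash
python3 - <<'E'
from h import *
applied([0,0,.001,0,0,0]); st()
p,R=load(); q=np.array([.4625,-.169,.32])
plan([(p+[0,0,.10],R),(p+[0,0,.25],yaw(27.3)),(p*.5+np.array([.47,-.165,.33])*.5+[0,0,.12],yaw(15)),([.4615,-.169,.31],yaw(3))],dry=True)
E
```

```text
t 22.3 pos [0.5618 0.1968 0.0764] err [ 0.0007  0.0001 -0.0001] rot [-0.01  0.03 -0.  ] F [-0.7  1.1  1.6] M [-0.05  0.18  0.03] op 17.5 g 30.0 q [ 9. 41. 93.  0. 46. 71.]
[-0.0001, -0.0001, -0.1, 0.0, 0.0, 0.0] mm 100 deg 0.0
[-0.0001, -0.0001, -0.15, 0.0, 0.0, 0.0] mm 150 deg 0.0
[-0.1234, 0.1398, 0.0032, 0.0, 0.0, 12.3] mm 186 deg 12.3
[-0.1, 0.1646, 0.0133, 0.0, 0.1, 12.0] mm 193 deg 12.0
```

play_rows([
  [[0, 0, 0, 0, 0, 0], [0, 0, 0, 0, 0, 0], [0, 0, 0, 0, 0, 0], [0, 0, 0, 0, 0, 0], [0, 0, 0, 0, 0, 0], [0, 0, 0, 0, 0, 0]],
], fingers=0.05)

```text
time_s: 22.8
position: [0.5616, 0.1967, 0.076]
tcp_rot: [[0.889, 0.459, -0.001], [0.459, -0.889, 0.0], [-0.001, -0.001, -1.0]]
force: [-0.1, 0.5, 0.9]
opening: 0.538
grasp_force: 0.0
```

```bash
python3 - <<'E'
from h import *
st()
p,R=load(); q=np.array([.4625,-.168,.31]); u=p+[0,0,.10]
plan([(u,R),(u+[-.02,-.06,.09],yaw(45)),([.50,-.06,.32],yaw(75)),(q,yaw(93))])
E
```

```text
t 22.8 pos [0.5616 0.1967 0.076 ] err [ 0.0005 -0.     -0.0005] rot [ 0. -0.  0.] F [-0.1  0.5  0.9] M [-0.1   0.09  0.01] op 46.8 g 0.0 q [ 9. 41. 93.  0. 46. 71.]
[-0.0001, -0.0001, -0.1, 0.0, 0.0, 0.0] mm 100 deg 0.0
[-0.0453, 0.0441, -0.09, 0.0, 0.0, -17.7] mm 110 deg 17.7
[-0.1682, 0.11, -0.0535, -0.1, 0.0, -30.0] mm 208 deg 30.0
[-0.114, -0.0083, 0.01, 0.0, 0.0, -18.0] mm 115 deg 18.0
```

play_rows([
  [[0, 0, -0.004, 0, 0, 0], [0, 0, -0.014, 0, 0, 0], [0, 0, -0.03, 0, 0, 0], [0, 0, -0.05, 0, 0, 0], [0, 0, -0.075, 0, 0, 0], [-0.0001, -0.0001, -0.1, 0, 0, 0]],
])

```text
time_s: 23.3
position: [0.5613, 0.1966, 0.1776]
tcp_rot: [[0.889, 0.459, -0.001], [0.459, -0.889, 0.0], [-0.001, -0.001, -1.0]]
force: [0.5, 0.2, -0.2]
opening: 0.575
grasp_force: 0.0
```

play_rows([
  [[-0.011, 0.011, -0.024, 0, 0, -4], [-0.022, 0.022, -0.047, 0, 0, -9], [-0.034, 0.033, -0.07, 0, 0, -13.5], [-0.0453, 0.0441, -0.09, 0, 0, -17.7]],
])

```text
time_s: 23.63
position: [0.5414, 0.1362, 0.2687]
tcp_rot: [[0.704, 0.71, 0.001], [0.71, -0.704, 0.0], [0.001, 0.001, -1.0]]
force: [0.2, 0.4, 0.1]
opening: 0.575
grasp_force: 0.0
```

play_rows([
  [[-0.024, 0.016, -0.008, 0, 0, -4.3], [-0.048, 0.032, -0.016, 0, 0, -8.6], [-0.074, 0.048, -0.024, 0, 0, -13], [-0.1, 0.065, -0.032, 0, 0, -17.5], [-0.125, 0.082, -0.04, 0, 0, -22], [-0.149, 0.097, -0.048, -0.1, 0, -26.5], [-0.1682, 0.11, -0.0535, -0.1, 0, -30]],
])

```text
time_s: 24.22
position: [0.4999, -0.0618, 0.3214]
tcp_rot: [[0.256, 0.967, 0.002], [0.967, -0.256, -0.002], [-0.001, 0.003, -1.0]]
force: [1.0, 0.3, -0.0]
opening: 0.579
grasp_force: 0.0
```

play_rows([
  [[-0.024, -0.002, 0.002, 0, 0, -4], [-0.05, -0.004, 0.004, 0, 0, -8], [-0.074, -0.006, 0.007, 0, 0, -12], [-0.096, -0.007, 0.009, 0, 0, -15], [-0.108, -0.008, 0.01, 0, 0, -17], [-0.114, -0.0083, 0.01, 0, 0, -18], [-0.114, -0.0083, 0.01, 0, 0, -18], [-0.114, -0.0083, 0.01, 0, 0, -18]],
])

```text
time_s: 24.88
position: [0.4629, -0.168, 0.3103]
tcp_rot: [[-0.051, 0.999, 0.001], [0.999, 0.051, -0.001], [-0.001, 0.001, -1.0]]
force: [1.1, 0.6, -0.0]
opening: 0.571
grasp_force: 0.0
```

```bash
python3 - <<'E'
from h import *
st()
d=imaging.capture("wrist"); np.save("w6.npy",d,allow_pickle=True)
for n in ("ram","ram_grip"):
    print([(np.round(q["at"],3).tolist(),round(q["confidence"],2)) for q in finder.recognise("wrist",n)])
    o=finder.outline_of("wrist",n)
    if o:
        ys,xs=np.nonzero(o[0]["pixels"]); print(xs.min(),xs.max(),ys.min(),ys.max(),len(xs))
        P=onz(d,np.c_[xs,ys].astype(float),.241); r=cv2.minAreaRect((P[:,:2]*1000).astype(np.float32)); print(r)
f=d["frame"][:,:,::-1].copy()
for X in ([.4625,-.168,.241],): cv2.circle(f,tuple(int(v) for v in proj(d,X)[0]),2,(0,0,255),-1)
cv2.imwrite("pics/w6.png",cv2.resize(f,(800,600),interpolation=cv2.INTER_CUBIC))
E
```

```text
t 24.88 pos [ 0.4629 -0.168   0.3103] err [ 0.0003 -0.0001  0.0002] rot [-0.05 -0.01  0.08] F [ 1.1  0.6 -0. ] M [-0.08  0.01  0.02] op 49.6 g 0.0 q [-33.  15.  95.   0.  70. -36.]
[([0.461, -0.17, 0.24], 0.74), ([0.732, 0.001, 0.023], 0.34)]
234 280 136 274 4152
((461.4355163574219, -166.09677124023438), (30.758054733276367, 99.38043975830078), 2.9163687229156494)
[([0.461, -0.16, 0.235], 0.63)]
233 279 137 273 3956
((460.7790222167969, -166.0374755859375), (30.783227920532227, 97.9277114868164), 2.9389266967773438)
```

View pics/w6.png

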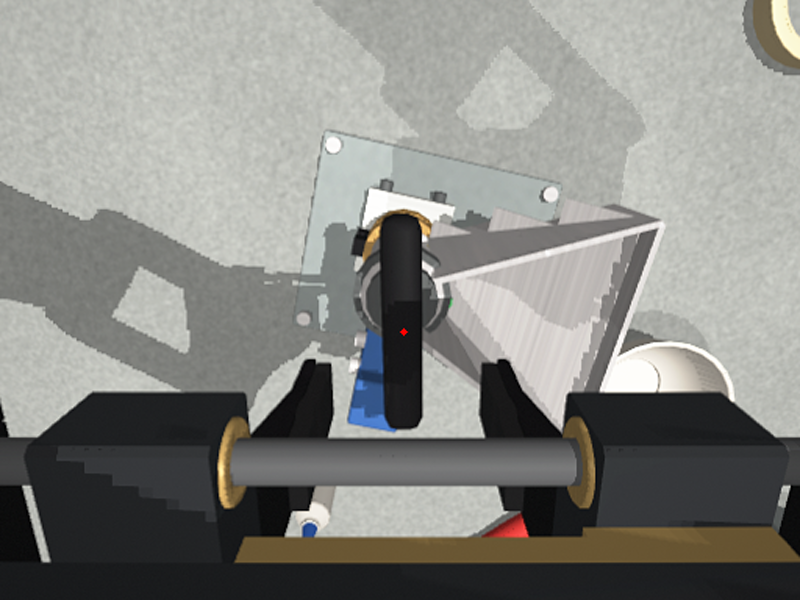

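The wrist view shows the T-bar vertical in the image, centred at x≈402 from y=214 to y=430, and it lies midway between the fingers. Descend and grip.

```bash
python3 - <<'E'
from h import *
plan([([.4617,-.1675,.231],yaw(93))])
E
```

```text
[0.0006, -0.0008, 0.079, 0.0, 0.0, 0.0] mm 79 deg 0.0
```

play_rows([
  [[0.0006, -0.0008, 0.008, 0, 0, 0], [0.0006, -0.0008, 0.022, 0, 0, 0], [0.0006, -0.0008, 0.038, 0, 0, 0], [0.0006, -0.0008, 0.054, 0, 0, 0], [0.0006, -0.0008, 0.067, 0, 0, 0], [0.0006, -0.0008, 0.075, 0, 0, 0], [0.0006, -0.0008, 0.079, 0, 0, 0], [0.0006, -0.0008, 0.079, 0, 0, 0]],
])

```text
time_s: 25.8
position: [0.4618, -0.167, 0.2296]
tcp_rot: [[-0.053, 0.999, -0.001], [0.999, 0.053, 0.001], [0.001, -0.001, -1.0]]
force: [0.2, -0.1, -0.2]
opening: 0.574
grasp_force: 0.0
```

play_rows([
  [[0, 0, 0, 0, 0, 0], [0, 0, 0, 0, 0, 0], [0, 0, 0, 0, 0, 0], [0, 0, 0, 0, 0, 0], [0, 0, 0, 0, 0, 0], [0, 0, 0, 0, 0, 0], [0, 0, 0, 0, 0, 0], [0, 0, 0, 0, 0, 0]],
], fingers=0)

```text
time_s: 26.47
position: [0.4614, -0.1674, 0.2308]
tcp_rot: [[-0.053, 0.999, -0.001], [0.999, 0.053, -0.001], [-0.001, -0.001, -1.0]]
force: [-4.3, -0.5, 5.4]
opening: 0.198
grasp_force: 29.9
```

play_rows([
  [[0, 0, 0, 0, 0, 0], [0, 0, 0, 0, 0, 0], [0, 0, 0, 0, 0, 0]],
])

```text
time_s: 26.72
position: [0.4614, -0.1675, 0.2308]
tcp_rot: [[-0.053, 0.999, -0.001], [0.999, 0.053, -0.001], [-0.0, -0.001, -1.0]]
force: [-4.4, -0.7, 6.1]
opening: 0.208
grasp_force: 30.0
```

```bash
python3 - <<'E'
from h import *
st()
E
```

```text
t 26.72 pos [ 0.4614 -0.1675  0.2308] err [-0.0003  0.     -0.0002] rot [ 0.1   0.   -0.02] F [-4.4 -0.7  6.1] M [-0.18  0.87  0.02] op 18.1 g 30.0 q [-33.  21. 101.  -0.  58. -36.]
```

play_rows([
  [[0, -0.0003, -0.001, 0, 0, 0], [0, -0.0005, -0.002, 0, 0, 0], [0, -0.0005, -0.003, 0, 0, 0], [0, -0.0005, -0.004, 0, 0, 0], [0, -0.0005, -0.004, 0, 0, 0], [0, -0.0005, -0.004, 0, 0, 0]],
])

```text
time_s: 27.22
position: [0.4616, -0.1672, 0.2342]
tcp_rot: [[-0.052, 0.999, -0.0], [0.999, 0.052, 0.0], [0.0, -0.0, -1.0]]
force: [-1.0, 0.8, -5.9]
opening: 0.2
grasp_force: 30.0
```

```bash
python3 - <<'E'
from h import *
applied([0,-.0005,-.004,0,0,0]); st()
E
```

```text
t 27.22 pos [ 0.4616 -0.1672  0.2342] err [ 0.0004  0.0003 -0.0008] rot [0.03 0.04 0.  ] F [-1.   0.8 -5.9] M [-0.12  0.22 -0.02] op 17.4 g 30.0 q [-33.  20. 101.   0.  58. -36.]
```

play_rows([
  [[0, 0, -0.002, 0, 0, 0], [0, 0, -0.006, 0, 0, 0], [0, 0, -0.01, 0, 0, 0], [0, 0, -0.014, 0, 0, 0], [0, 0, -0.018, 0, 0, 0], [0, 0, -0.022, 0, 0, 0], [0, 0, -0.025, 0, 0, 0], [0, 0, -0.026, 0, 0, 0]],
])

```text
time_s: 27.88
position: [0.4619, -0.1676, 0.2613]
tcp_rot: [[-0.052, 0.999, 0.001], [0.999, 0.052, -0.001], [-0.001, 0.001, -1.0]]
force: [-0.6, 0.3, -6.5]
opening: 0.206
grasp_force: 29.9
```

```bash
python3 - <<'E'
from h import *
applied([0,0,-.026,0,0,0]); st()
E
```

```text
t 27.88 pos [ 0.4619 -0.1676  0.2613] err [ 0.0007 -0.0001  0.0003] rot [-0.04 -0.03 -0.  ] F [-0.6  0.3 -6.5] M [-0.07  0.21  0.01] op 17.9 g 29.9 q [-33.  18.  99.  -0.  62. -36.]
```

Lateral forces are small; continue to the full 55 mm.

play_rows([
  [[0, 0, -0.002, 0, 0, 0], [0, 0, -0.006, 0, 0, 0], [0, 0, -0.01, 0, 0, 0], [0, 0, -0.014, 0, 0, 0], [0, 0, -0.018, 0, 0, 0], [0, 0, -0.022, 0, 0, 0], [0, 0, -0.0245, 0, 0, 0], [0, 0, -0.025, 0, 0, 0]],
])

```text
time_s: 28.55
position: [0.4619, -0.1676, 0.2862]
tcp_rot: [[-0.052, 0.999, 0.001], [0.999, 0.052, -0.001], [-0.001, 0.001, -1.0]]
force: [-0.2, 0.5, -5.2]
opening: 0.202
grasp_force: 29.9
```

play_rows([
  [[0, 0, 0, 0, 0, 0], [0, 0, 0, 0, 0, 0], [0, 0, 0, 0, 0, 0], [0, 0, 0, 0, 0, 0], [0, 0, 0, 0, 0, 0], [0, 0, 0, 0, 0, 0]],
])

```text
time_s: 29.05
position: [0.4617, -0.1674, 0.2855]
tcp_rot: [[-0.052, 0.999, 0.0], [0.999, 0.052, -0.0], [-0.0, 0.0, -1.0]]
force: [-0.2, 0.8, -4.1]
opening: 0.203
grasp_force: 29.9
```

```bash
python3 - <<'E'
from h import *
applied([0,0,-.025,0,0,0]); st()
out=[]
for c in ("scene","side"):
    d=imaging.capture(c); u,v=proj(d,pr(0,0,.2))[0].astype(int); out.append(cv2.resize(d["frame"][v-40:v+40,u-40:u+40,::-1],(400,400),interpolation=cv2.INTER_CUBIC))
    h=cv2.cvtColor(d["frame"],cv2.COLOR_RGB2HSV); m=cv2.inRange(h,(0,130,60),(8,255,255))|cv2.inRange(h,(172,130,60),(180,255,255)); m[:v-25]=0;m[v+30:]=0;m[:,:u-20]=0;m[:,u+20:]=0
    ys,xs=np.nonzero(m); print(c,len(xs),xs.mean() if len(xs) else 0,ys.mean() if len(xs) else 0,"expect band",proj(d,pr(0,0,.185)).round(1),proj(d,pr(0,0,.195)).round(1))
cv2.imwrite("pics/r1.png",np.hstack(out))
E
```

```text
t 29.05 pos [ 0.4617 -0.1674  0.2855] err [ 0.0005  0.     -0.0006] rot [ 0.01  0.01 -0.  ] F [-0.2  0.8 -4.1] M [-0.1   0.06  0.02] op 17.7 g 29.9 q [-33.  17.  98.  -0.  66. -36.]
scene 0 0 0 expect band [[192.8 153.2]] [[192.5 151.3]]
side 0 0 0 expect band [[235.6 225.1]] [[235.5 221.7]]
```

View pics/r1.png

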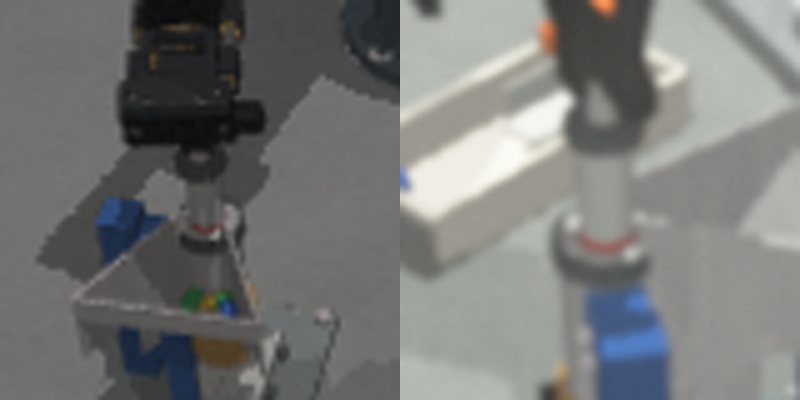

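The side panel shows the red band half out at the barrel mouth at (600,246). The scene panel shows the same at (205,230), with slugs in the hopper at (210,300). The measured lift is 54.7 mm, the arm is still, and side forces are under 1 N. Handing in.

```bash
python3 -c "
from rig import bot
print(bot.hand_in())"
```

```text
the job is handed in; nothing more can be done
None
```

The press is charged and the job is handed in: at least four slugs are in the hopper, one slug was left behind in the tub, the scoop is back flat in the tub, and the ram is held upright about 55 mm up with its red band level with the barrel top.

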